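Clamp a tube offcut with the ratchet lever

ROBOT

A 6-joint arm with a two-finger parallel gripper is mounted at the origin on the work surface. World frame = base frame: x ahead of the robot, y to its left, z up, the work surface at z = 0. Lengths are in m, angles in rad, forces in N, time in s.
With the tool pointing down it reaches from about 0.35 to 0.725 m from the base axis. Payload 4.3 kg.
Tool frame: the origin (TCP) lies at the very end of the fingers, on their centre line; the grasp point (between the pads) lies 19 mm behind it (tcp_to_grasp is the distance from the TCP to the grasp point, in m); z points along the fingers, x is the direction in which the jaws open and shut, and the axes are right-handed (so a half turn about z gives the same grasp; the last joint's range is limited). The gripper opens to 85 mm and grips with 20 to 120 N. Pads are 22 mm wide; open, the fingers measure 114 mm over their backs; the gripper's body (76 mm by 85 mm) begins 54 mm behind the grasp point. The pads swing forward as they close: fully open they stand 13 mm farther back than shut.
Start: joints at [1.094, 0.377, 0.081, 1.274, 0, 1.46], TCP at [0.206, 0.537, 0.231] pointing down, gripper open.
Joint ranges: [-2.72, 2.72], [-0.84, 1.66], [-1.02, 1.22], [-1.77, 2.12], [-1.37, 1.28], [-3.14, 3.14]. Speed limits (rad/s): [2.57, 2.57, 3.14, 3.14, 3.14, 3.14].

INTERFACE

Orientations are given as [roll, pitch, yaw] about the fixed x, y, z axes, in that order (R = Rz(yaw) Ry(pitch) Rx(roll)).
In Python, from workcell import * gives the robot as it stands. The module is installed in compiled form; this text tells all that it offers.
- The arm moves only by the tool move_arm, never from a script. Its argument "rows" is a list that holds one entry, the list of rows, each a list of 7 numbers: the opening, from 0 (shut) to 1 (fully open), then the shift along the world's x, y, z in m, then the turn, a rotation vector about the world's x, y, z in rad. In form: [[[fingers, dx, dy, dz, ax, ay, az], ...]]. A call has 1 to 20 rows; each row shifts and turns the commanded pose from where the row before left it; what a row does not reach is not made up. A row lasts 1/10 s, in which the tool goes at most 50 mm and 8.59 degrees, less where a joint would pass 70% of its speed; a pose out of reach is approached as far as the arm can. A call is refused whole if a number of a shift passes 0.05 or a number of a turn 0.15, either way. A call with a gripper value outside its range is refused whole. The fingers move at their own pace and stop on an object; "force" is the grip in N (left out, the last holds). Time passes only in rows, so rows that do not move let the fingers close. It gives the time, the measured TCP pose, the force and the opening at its end, in the units of the state.
- get_obs(): the state, without advancing time (a new reading comes with each control period).
- read_camera(name): name is "side" or "top" or "wrist"; returns the picture (400x640x3 uint8, red, green, blue); there is no depth.
- get_calibration(name): a dict with "camera_matrix" (3x3 intrinsics, pixels), "origin" and "rotation" of the camera in the world. Camera axes: x right, y down, z forward; pixel columns grow to the right and rows downward; lengths in m; the calibration is good to about 2 mm. A picture is of the moment at which its call begins: read the wrist's pose just before it. get_calibration takes no time and is no camera call; for the wrist camera it gives the pose at the moment of the call.
- hand_in(): hands the job in, once; it reports no verdict.
The state is a dict: "clock": time; "joint_positions": joint angles; "joint_vel": joint speeds; "effort": joint torques, N m; "tcp_pos": TCP position; "tool_rot": TCP orientation; "force": force on the tool from outside, world axes, zero at the start; "torque": the same for the moment, N m; "grip_width": finger opening in m.
Only numpy, scipy, OpenCV 4.12 (cv2) and the standard library are available. Lean on these libraries where they do the work, as an engineer would, in place of code of your own. Each camera call takes 0.05 s, during which the arm holds its last target.

TASK

Stand the square aluminium tube offcut upright on the bed of the ratchet clamp, midway across the jaws between the copper pad and the blue stop block, and let go of it. Then pump the yellow ratchet lever back and forth until the pad grips the tube firmly against the stop - clearly stiff at the lever, but not so hard that the thin-walled tube is crushed - and leave the lever swung back at its rear stop. Close the clamp only with the lever, and leave the collar, the spray can and the hammer where they are.

Things in the scene. Friction and masses are not known exactly. Their poses are not given: they have to be found in the camera images.
- tube_center (a point): centre of the loose square aluminium tube offcut: 50 x 50 mm outside, 60 mm tall, 4 mm walls, open ends up and down, about 0.35 kg, standing on the bench; this point is 30 mm above its foot; x and y are square to its faces (any face may meet the pad)
- pad: copper clamping pad, 60 mm wide, 40 mm tall; origin at the middle of its working face, 20.5 mm above the bed (a steel plate, top 12 mm above the bench); x points along the closing direction to the stop block, y across the jaws, z up. It rides on springs (about 2.4 N per mm, 36 mm travel) on the driven jaw and advances 7.5 mm per wheel notch. Keep 24 to 58 N on the tube
- anvil: blue stop block opposite the pad, 70 mm wide, 40 mm tall, 22 mm thick; origin at the middle of its working face, 20.5 mm above the bed; axes like the pad's (x points into the block). It drags in its keeper: pushed with about 4 N it slides back an unknown 0 to 26 mm before it bears firmly
- wheel_axis (a point): point on the upright axis of the toothed ratchet wheel (104 mm across, 20 teeth of 18 degrees, top 67 mm above the bench), at the height of the knob's middle; the lever turns about this axis. Swinging back clicks over the teeth while a second red pawl holds the wheel, which may first slip back by up to one notch until a tooth seats
- knob (a point): middle of the upright black rubber knob on the yellow lever: 22 mm diameter, 62 mm tall (31 mm either way of this point), 130 mm from the wheel axis. Effort to drive it: 2 to 3 N while the jaw runs free, then about 3.3 N more per notch once tube and stop bear. Firm is 10 N driving slowly, or 7 N of push-back when held still (pad force about 45 N); above 12.5 N driving it is crushed (58 N)
- lever (a joint): lever angle in rad: 0 at the rear stop, 0.85 at the front stop; it grows counter-clockwise seen from above (the knob then moves the way the pad closes). Growing angle drives the wheel, 0.314 rad a notch; a sweep of 0.75 rad gives two notches. Swinging back is light
- collar: loose steel pipe collar, 80 mm diameter, 28 mm tall, lying on the bench; leave it alone; origin at the centre of its underside
- spray_can: loose yellow spray can, 60 mm diameter, 150 mm tall, standing; leave it alone; origin at the centre of its underside
- hammer: loose hammer, 240 mm long, lying on the bench; leave it alone; origin at its underside, x along the handle towards the head
Not all that is in view belongs to the job. There is more than one size of the part that bears tube_center; the job needs the largest.

How it is judged:
By the outcome, as a careful person would: the job done as asked, in the order asked, and still so for the second after the job is handed in, with the robot touching nothing.
It also fails if it takes over 72 s, if anything falls off the work surface, if the arm or the gripper's body presses on something with over 40 N, if the wrist force passes 120 N, or if a joint passes its speed limit or range.

## Working session

There is one attempt and no reset: what is moved stays moved. The work goes in short steps, Python scripts to look and compute and a tool call to move; the robot and the scene stay as the last step left them, time stands still between calls to the robot, and variables do not carry over. Pictures are saved under pics/ and viewed, and the job is handed in when it is done.

Besides the shell and the picture viewer there is one more tool, called after "Request:" by a JSON object that holds its "fn" and its "kwargs", one argument or row to a line. move_arm: Moves the arm, as the interface text tells. Its arguments: {"type":"object","properties":{"rows":{"type":"array"},"force":{"type":"number"}},"required":["rows"]}

```bash
mkdir -p pics; python3 - <<'E'
from workcell import *
import cv2,numpy as np
print(get_obs())
for n in ["side","top","wrist"]:
    c=get_calibration(n); print(n,c)
    im=read_camera(n); cv2.imwrite(f"pics/{n}0.png",im[:,:,::-1])
E
```

```text
{'clock': 0.0, 'joint_positions': array([1.09368795e+00, 3.78068952e-01, 7.96304824e-02, 1.27438848e+00,
       6.93266725e-06, 1.46049438e+00]), 'joint_vel': array([-0.00043347, -0.00017342,  0.00054124,  0.00156342,  0.0005402 ,
       -0.00018409]), 'effort': array([-1.45081423e-03, -4.63606417e+01,  2.69872284e+01,  2.08843115e-02,
       -3.38898769e-05,  6.77720195e-06]), 'tcp_pos': array([0.20590921, 0.53617186, 0.23035928]), 'tool_rot': array([-3.14136223e+00,  2.01751944e-03,  1.20399013e+00]), 'force': array([-1.28361749, -0.03689484,  0.59617226]), 'torque': array([-0.05049492, -0.02025661,  0.03242886]), 'grip_width': 0.08542343740871075}
side {'camera_matrix': array([[450.91933364,   0.        , 322.24521763],
       [  0.        , 450.91933364, 208.5054303 ],
       [  0.        ,   0.        ,   1.        ]]), 'origin': array([ 0.11704696, -0.68666317,  0.70248728]), 'rotation': array([-2.21004148, -0.02203339, -0.59115938])}
top {'camera_matrix': array([[474.33615039,   0.        , 319.52031696],
       [  0.        , 474.33615039, 199.79671773],
       [  0.        ,   0.        ,   1.        ]]), 'origin': array([0.43088316, 0.01619153, 1.24948402]), 'rotation': array([-3.00219848, -0.00377518, -1.5516564 ])}
wrist {'camera_matrix': array([[338.50754054,   0.        , 325.77194927],
       [  0.        , 338.50754054, 198.75403955],
       [  0.        ,   0.        ,   1.        ]]), 'origin': array([0.13925433, 0.56247347, 0.37302663]), 'rotation': array([2.85706994e+00, 2.12753483e-03, 1.20337663e+00])}
```

View pics/side0.png

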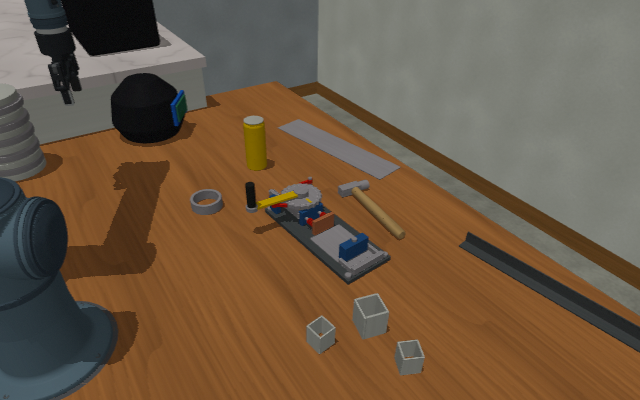

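View pics/top0.png

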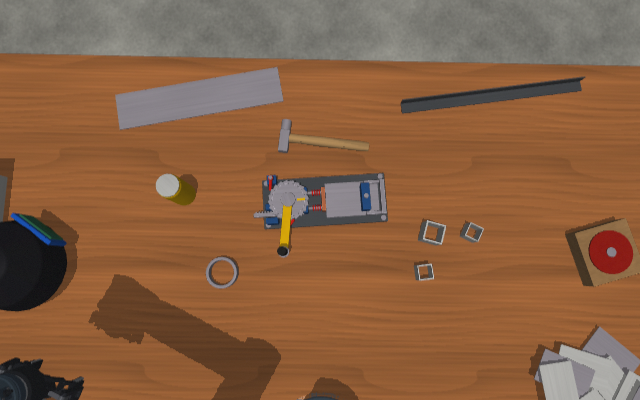

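View pics/wrist0.png

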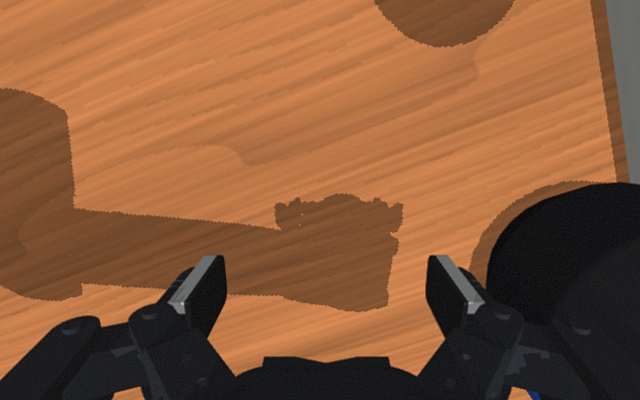

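```bash
cat > h.py <<'E'
import numpy as np,cv2
from scipy.spatial.transform import Rotation as R
import json
def ray(c,uv):
    K=c["camera_matrix"];d=np.linalg.inv(K)@np.array([uv[0],uv[1],1.])
    return np.array(c["origin"]),R.from_euler('xyz',c["rotation"]).as_matrix()@d
def onz(c,uv,z):
    o,d=ray(c,uv);return o+d*(z-o[2])/d[2]
def proj(c,p):
    q=R.from_euler('xyz',c["rotation"]).as_matrix().T@(np.array(p)-c["origin"]);q=c["camera_matrix"]@q;return q[:2]/q[2]
def tri(c1,u1,c2,u2):
    o1,d1=ray(c1,u1);o2,d2=ray(c2,u2)
    A=np.stack([d1,-d2],1);s=np.linalg.lstsq(A,o2-o1,rcond=None)[0]
    a=o1+s[0]*d1;b=o2+s[1]*d2;return (a+b)/2,np.linalg.norm(a-b)
E
python3 - <<'E'
from workcell import *
from h import *
ct=get_calibration("top");cs=get_calibration("side")
for n,p in dict(big=(432,232),b=(473,232),c=(425,271)).items(): print(n,onz(ct,p,.06).round(4))
for n,p in dict(big=(371,301)).items(): print(n,onz(cs,p,.06).round(4))
print("knob top",onz(ct,(283,252),.11), "wheel",onz(ct,(288,199),.067),"anvil",onz(ct,(366,196),.05))
t=cv2.imread("pics/top0.png");s=cv2.imread("pics/side0.png")
cv2.imwrite("pics/t1.png",cv2.resize(t[160:290,240:500],None,fx=3,fy=3,interpolation=cv2.INTER_CUBIC))
cv2.imwrite("pics/s1.png",cv2.resize(s[170:380,230:430],None,fx=2.8,fy=2.8,interpolation=cv2.INTER_CUBIC))
E
```

```text
big [ 0.5218 -0.269   0.06  ]
b [ 0.5238 -0.372   0.06  ]
c [ 0.4245 -0.2503  0.06  ]
big [ 0.5259 -0.2673  0.06  ]
knob top [0.46322413 0.09974391 0.11      ] wheel [0.59731098 0.09427407 0.067     ] anvil [ 0.61137358 -0.10377131  0.05      ]
```

View pics/t1.png

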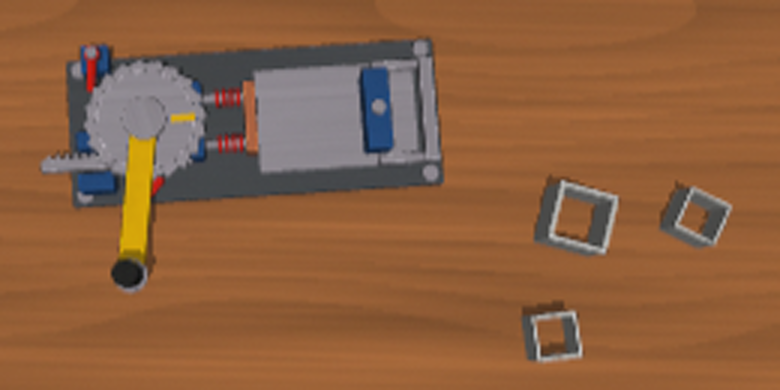

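View pics/s1.png

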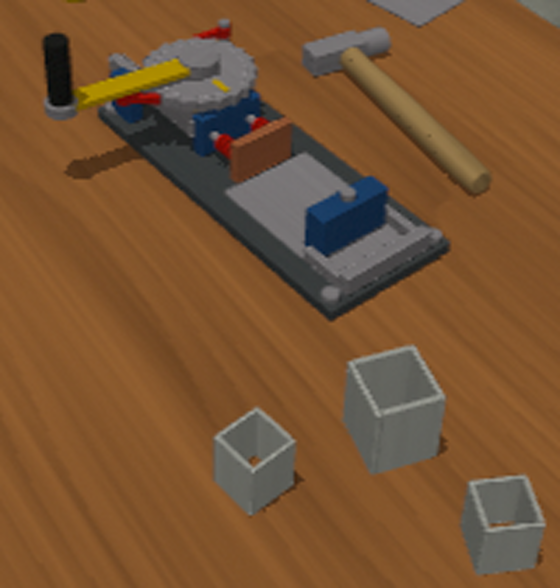

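```bash
python3 - <<'E'
from workcell import *
from h import *
ct=get_calibration("top");cs=get_calibration("side")
t=cv2.imread("pics/top0.png");hsv=cv2.cvtColor(t,cv2.COLOR_BGR2HSV)
f=lambda x,y:(x/3+240-1/3,y/3+160-1/3)
P=np.array([onz(ct,f(*p),.06)[:2] for p in [(563,179),(617,197),(601,253),(549,236)]])
print("tube",P.round(4).tolist(),P.mean(0).round(4))
for i in range(4):
    d=P[(i+1)%4]-P[i];print(np.linalg.norm(d).round(4),np.degrees(np.arctan2(d[1],d[0])).round(1))
def mask(lo,hi,box):
    m=cv2.inRange(hsv,lo,hi);k=np.zeros_like(m);x0,y0,x1,y1=box;k[y0:y1,x0:x1]=m[y0:y1,x0:x1];return k
def rep(n,m,z):
    pts=np.argwhere(m>0)[:,::-1].astype(float)
    W=np.array([onz(ct,p,z)[:2] for p in pts]).astype(np.float32)
    print(n,len(pts),pts.mean(0).round(1),cv2.minAreaRect(W))
m=mask((100,120,60),(125,255,255),(350,175,380,215));rep("anvil",m,.0525)
m=mask((3,60,80),(15,190,255),(318,184,327,212));rep("pad",m,.0525)
print(hsv[165:172,0:0].size, hsv[196,324],hsv[196,322],hsv[196,366])
m=mask((22,120,80),(35,255,255),(270,200,300,250));rep("lever",m,.07)
m=mask((0,0,0),(180,255,45),(274,243,292,258));rep("knob",m,.11)
E
```

```text
tube [[0.5535, -0.2577], [0.5392, -0.3028], [0.4921, -0.2886], [0.5054, -0.2454]] [ 0.5225 -0.2736]
0.0473 -107.6
0.0492 163.2
0.0452 72.9
0.0496 -14.4
anvil 209 [365.3 196.4] ((0.6100594401359558, -0.1020524874329567), (0.07013369351625443, 0.021801499649882317), 3.939364194869995)
pad 101 [323.1 198.9] ((0.6012177467346191, 0.006058239843696356), (0.061790890991687775, 0.010201992467045784), 1.071821928024292)
0 [ 10 156 170] [  9 157 172] [140  11 141]
lever 352 [285.3 225.9] ((0.5380160212516785, 0.09736185520887375), (0.031398046761751175, 0.12084276974201202), 80.01151275634766)
knob 63 [281.9 250.7] ((0.46672695875167847, 0.10339602828025818), (0.01663925126194954, 0.02154000662267208), 1.102270245552063)
```

Request:
{"fn": "move_arm", "kwargs": {
  "rows": [
    [[1, 0.027, -0.043, 0, 0, 0, -0.081], [1, 0.027, -0.043, 0, 0, 0, -0.081], [1, 0.027, -0.043, 0, 0, 0, -0.081], [1, 0.027, -0.043, 0, 0, 0, -0.081], [1, 0.027, -0.043, 0, 0, 0, -0.081], [1, 0.027, -0.043, 0, 0, 0, -0.081], [1, 0.027, -0.043, 0, 0, 0, -0.081], [1, 0.027, -0.043, 0, 0, 0, -0.081], [1, 0.027, -0.043, 0, 0, 0, -0.081], [1, 0.027, -0.043, 0, 0, 0, -0.081], [1, 0.027, -0.043, 0, 0, 0, -0.081], [1, 0.027, -0.043, 0, 0, 0, -0.081], [1, 0.027, -0.043, 0, 0, 0, -0.081], [1, 0.027, -0.043, 0, 0, 0, -0.081], [1, 0, 0, 0, 0, 0, 0], [1, 0, 0, 0, 0, 0, 0]]
  ]
}}

```text
clock: 1.75
tcp_pos: [0.5784, -0.057, 0.2304]
tool_rot: [-3.141, 0.001, 0.068]
force: [-0.3, -0.4, 0.0]
grip_width: 0.0855
```

```bash
python3 - <<'E'
from workcell import *
from h import *
import pickle
o=get_obs();c=get_calibration("wrist");print(o["clock"],o["tcp_pos"],o["tool_rot"],o["force"])
im=read_camera("wrist")[:,:,::-1].copy();cv2.imwrite("pics/w1.png",im);pickle.dump(c,open("w1.pkl","wb"))
E
```

```text
1.75 [ 0.57838219 -0.05695677  0.23043471] [-3.14078075e+00  1.40619116e-03  6.83001594e-02] [-0.29543526 -0.35732536  0.00785029]
```

View pics/w1.png

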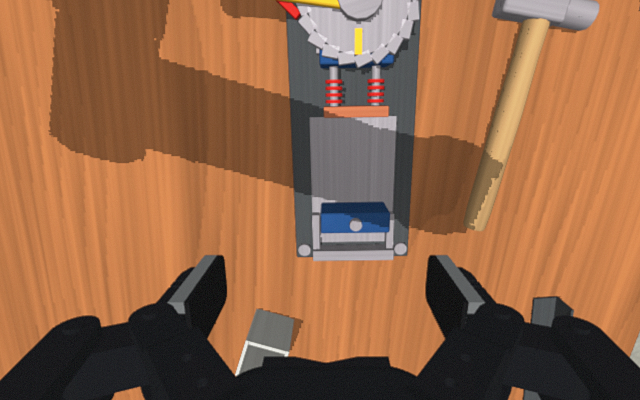

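```bash
python3 - <<'E'
import cv2
t=cv2.imread("pics/w1.png")
cv2.imwrite("pics/w1c.png",cv2.resize(t[90:270,280:420],None,fx=3.3,fy=3.3,interpolation=cv2.INTER_CUBIC))
E
```

```text
(no output)
```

View pics/w1c.png

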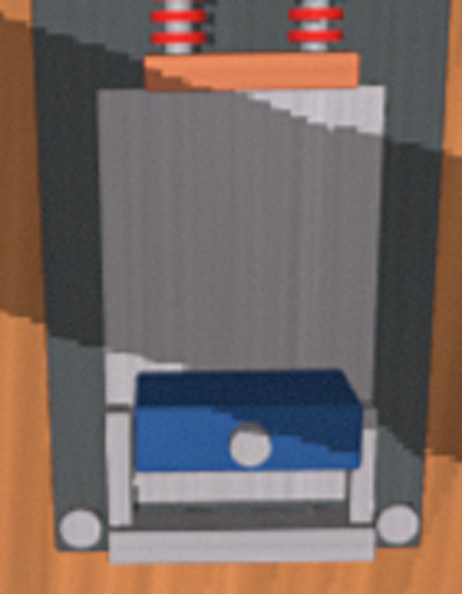

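```bash
python3 - <<'E'
from h import *
import pickle
c=pickle.load(open("w1.pkl","rb"))
f=lambda x,y:(x/3.3+280-.35,y/3.3+90-.35)
def seg(n,a,b,z):
    A=onz(c,f(*a),z);B=onz(c,f(*b),z);d=A-B
    print(n,A.round(4),B.round(4),"mid",((A+B)/2).round(4),"len",np.linalg.norm(d).round(4),np.degrees(np.arctan2(-d[1],-d[0])).round(1))
seg("padfront",(146,89),(359,88),.0525)
seg("padback",(146,54),(359,53),.0525)
seg("anvfront",(134,407),(362,405),.0525)
seg("anvback",(135,470),(361,468),.0525)
seg("anvbot",(137,372),(344,370),.0125)
seg("bedback",(98,90),(385,86),.012)
seg("base",(55,550),(420,545),.012)
E
```

```text
padfront [ 5.724e-01 -4.000e-04  5.250e-02] [0.6316 0.0039 0.0525] mid [0.602  0.0018 0.0525] len 0.0594 4.1
padback [0.5717 0.0091 0.0525] [0.6305 0.0133 0.0525] mid [0.6011 0.0112 0.0525] len 0.0589 4.1
anvfront [ 0.5749 -0.094   0.0525] [ 0.6437 -0.0887  0.0525] mid [ 0.6093 -0.0914  0.0525] len 0.069 4.4
anvback [ 0.5765 -0.1144  0.0525] [ 0.6458 -0.109   0.0525] mid [ 0.6112 -0.1117  0.0525] len 0.0695 4.4
anvbot [ 0.5753 -0.0951  0.0125] [ 0.6449 -0.0896  0.0125] mid [ 0.6101 -0.0923  0.0125] len 0.0698 4.5
bedback [ 0.5572 -0.0036  0.012 ] [0.6471 0.0038 0.012 ] mid [6.021e-01 1.000e-04 1.200e-02] len 0.0902 4.7
base [ 0.5505 -0.163   0.012 ] [ 0.6793 -0.1522  0.012 ] mid [ 0.6149 -0.1576  0.012 ] len 0.1292 4.8
```

Request:
{"fn": "move_arm", "kwargs": {
  "rows": [
    [[1, -0.016, -0.032, 0, 0, 0, -0.115], [1, -0.016, -0.031, 0, 0, 0, -0.115], [1, -0.016, -0.03, 0, 0, 0, -0.115], [1, 0, 0, 0, 0, 0, 0], [1, 0, 0, 0, 0, 0, 0]]
  ]
}}

```text
clock: 2.3
tcp_pos: [0.5299, -0.1479, 0.2317]
tool_rot: [-3.141, -0.0, -0.273]
force: [0.7, 0.7, 0.6]
grip_width: 0.0852
```

```bash
python3 - <<'E'
from workcell import *
from h import *
import pickle
o=get_obs();c=get_calibration("wrist");print(o["clock"],o["tcp_pos"],o["tool_rot"],o["force"])
im=read_camera("wrist")[:,:,::-1].copy();cv2.imwrite("pics/w2.png",im);pickle.dump(c,open("w2.pkl","wb"))
p=proj(c,(.524,-.27,.06)).astype(int);print(p)
x0,y0=max(p[0]-80,0),max(p[1]-70,0);print(x0,y0)
cv2.imwrite("pics/w2c.png",cv2.resize(im[y0:y0+140,x0:x0+160],None,fx=4,fy=4,interpolation=cv2.INTER_CUBIC))
E
```

```text
2.3 [ 0.52985608 -0.14785755  0.23166526] [-3.14088800e+00 -7.28731012e-05 -2.73361808e-01] [0.67762294 0.67089563 0.60862779]
[352 289]
272 219
```

View pics/w2.png

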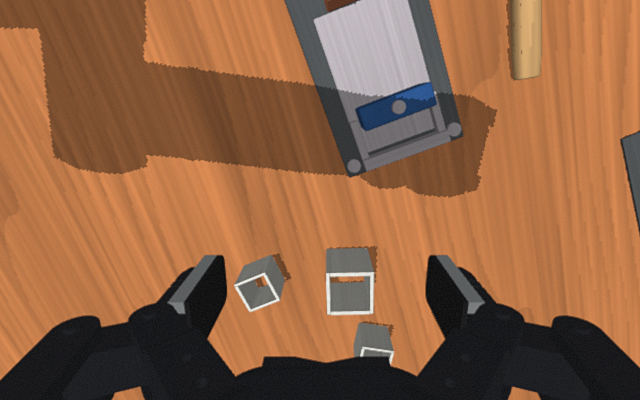

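View pics/w2c.png

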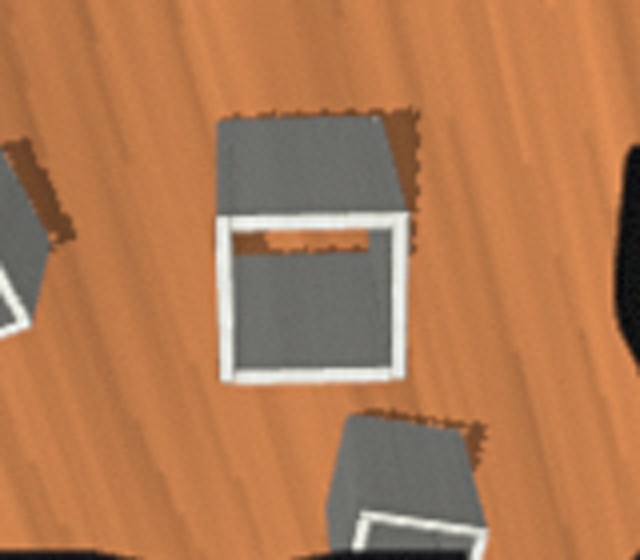

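```bash
python3 - <<'E'
from h import *
import pickle
c=pickle.load(open("w2.pkl","rb"))
f=lambda x,y:(x/4+272-.4,y/4+219-.4)
P=np.array([onz(c,f(*p),.06)[:2] for p in [(216,214),(409,211),(405,379),(221,383)]])
print(P.round(4),P.mean(0).round(4))
for i in range(4):
    d=P[(i+1)%4]-P[i];print(np.linalg.norm(d).round(4),np.degrees(np.arctan2(d[1],d[0])).round(1))
# foot edge
A,B=onz(c,f(217,121),0),onz(c,f(377,117),0);print("foot",A,B,np.degrees(np.arctan2(*(B-A)[[1,0]])))
# neighbours
for p in [(258,292),(376,355)]: print(onz(c,p,.04))
E
```

```text
[[ 0.5026 -0.2431]
 [ 0.5507 -0.2558]
 [ 0.5381 -0.3043]
 [ 0.4902 -0.2921]] [ 0.5204 -0.2738]
0.0498 -14.7
0.0501 -104.6
0.0494 165.7
0.0505 75.8
foot [ 0.50246301 -0.24460668  0.        ] [ 0.54913147 -0.2563739   0.        ] -14.151860992437925
[ 0.42013844 -0.25693501  0.04      ]
[ 0.52763761 -0.37533043  0.04      ]
```

Request:
{"fn": "move_arm", "kwargs": {
  "rows": [
    [[1, -0.0035, -0.042, -0.02, 0, 0, 0.02], [1, -0.0035, -0.042, -0.02, 0, 0, 0], [1, -0.003, -0.042, -0.02, 0, 0, 0], [1, 0, 0, -0.05, 0, 0, 0], [1, 0, 0, 0, 0, 0, 0]]
  ]
}}

```text
clock: 2.85
tcp_pos: [0.5154, -0.2708, 0.1139]
tool_rot: [-3.136, 0.014, -0.254]
force: [-1.7, 1.9, -0.0]
grip_width: 0.0854
```

Request:
{"fn": "move_arm", "kwargs": {
  "rows": [
    [[1, 0, 0, 0, 0, 0, 0], [1, 0, 0, 0, 0, 0, 0]]
  ]
}}

```text
clock: 3.05
tcp_pos: [0.5226, -0.2747, 0.124]
tool_rot: [3.14, -0.004, -0.252]
force: [1.0, -0.4, 1.2]
grip_width: 0.0856
```

Near enough (2 mm); the arm oscillates a little, so I go down more slowly.

Request:
{"fn": "move_arm", "kwargs": {
  "rows": [
    [[1, -0.001, 0, -0.02, 0, 0, 0], [1, 0, 0, -0.025, 0, 0, 0], [1, 0, 0, -0.025, 0, 0, 0], [1, 0, 0, -0.02, 0, 0, 0], [1, 0, 0, -0.01, 0, 0, 0], [1, 0, 0, 0, 0, 0, 0], [0.5, 0, 0, 0, 0, 0, 0], [0.4, 0, 0, 0, 0, 0, 0], [0.4, 0, 0, 0, 0, 0, 0], [0.4, 0, 0, 0, 0, 0, 0], [0.4, 0, 0, 0, 0, 0, 0]]
  ],
  "force": 35
}}

```text
clock: 4.15
tcp_pos: [0.5207, -0.2758, 0.023]
tool_rot: [3.141, -0.003, -0.255]
force: [-0.4, 0.7, 6.9]
grip_width: 0.0495
```

```bash
python3 - <<'E'
from workcell import *
from h import *
o=get_obs();print(o)
im=read_camera("wrist")[:,:,::-1].copy();cv2.imwrite("pics/w3.png",im)
E
```

```text
{'clock': 4.15, 'joint_positions': array([-5.94844355e-01,  5.43948361e-01, -2.23155658e-01,  8.00507058e-01,
        1.69920621e-04,  1.23092347e+00]), 'joint_vel': array([ 0.00142987, -0.00026484, -0.00028096,  0.00297319, -0.00013812,
        0.00051558]), 'effort': array([-2.56698187e-01, -4.65574372e+01,  2.11958617e+01, -3.98456594e-01,
       -3.78282310e-02,  2.03705026e-02]), 'tcp_pos': array([ 0.52068807, -0.27580349,  0.02304081]), 'tool_rot': array([ 3.14069099e+00, -3.05968908e-03, -2.54969851e-01]), 'force': array([-0.44858166,  0.65123114,  6.91596681]), 'torque': array([0.15895456, 0.23646219, 0.02715387]), 'grip_width': 0.049453378189672194}
```

View pics/w3.png

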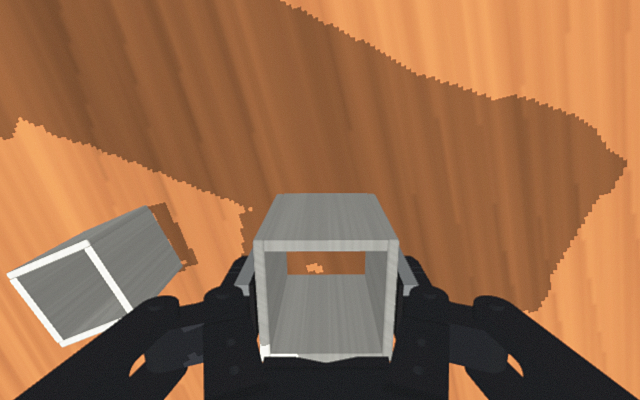

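```bash
python3 - <<'E'
from workcell import *
from h import *
c=get_calibration("wrist")
A,B=onz(c,(254,240),.06),onz(c,(399,240),.06);print(A,B,np.linalg.norm(A-B),(A+B)/2)
d=(B-A)/np.linalg.norm(B-A);n=np.array([d[1],-d[0],0]);print("centre",(A+B)/2+.025*n, np.degrees(np.arctan2(d[1],d[0])))
E
```

```text
[ 0.50347298 -0.24409472  0.06      ] [ 0.55073084 -0.25651608  0.06      ] 0.04886302759889847 [ 0.52710191 -0.2503054   0.06      ]
centre [ 0.52074672 -0.27448414  0.06      ] -14.726653566323886
```

Request:
{"fn": "move_arm", "kwargs": {
  "rows": [
    [[0.4, 0, 0, 0.02, 0, 0, 0], [0.4, 0, 0, 0.04, 0, 0, 0], [0.4, 0, 0, 0.04, 0, 0, 0], [0.4, 0.01, 0.025, 0, 0, 0, 0.04], [0.4, 0.015, 0.042, 0, 0, 0, 0.06], [0.4, 0.015, 0.042, 0, 0, 0, 0.06], [0.4, 0.015, 0.042, 0, 0, 0, 0.06], [0.4, 0.015, 0.042, 0, 0, 0, 0.06], [0.4, 0.01, 0.025, 0, 0, 0, 0.05], [0.4, 0.005, 0.013, 0, 0, 0, 0.002], [0.4, 0, 0, 0, 0, 0, 0], [0.4, 0, 0, 0, 0, 0, 0], [0.4, 0, 0, 0, 0, 0, 0]]
  ]
}}

```text
clock: 5.5
tcp_pos: [0.6039, -0.0456, 0.1211]
tool_rot: [3.141, 0.001, 0.075]
force: [-0.2, 0.4, -3.4]
grip_width: 0.0497
```

```bash
python3 - <<'E'
from workcell import *
from h import *
o=get_obs();print(o["clock"],o["tcp_pos"],o["tool_rot"],o["force"],o["grip_width"])
c=get_calibration("wrist")
im=read_camera("wrist")[:,:,::-1].copy();cv2.imwrite("pics/w4.png",im)
E
```

```text
5.5 [ 0.60386328 -0.04555078  0.12112255] [3.14107083e+00 7.66736279e-04 7.47155659e-02] [-0.17711937  0.40636516 -3.43518077] 0.04974788566978018
```

View pics/w4.png

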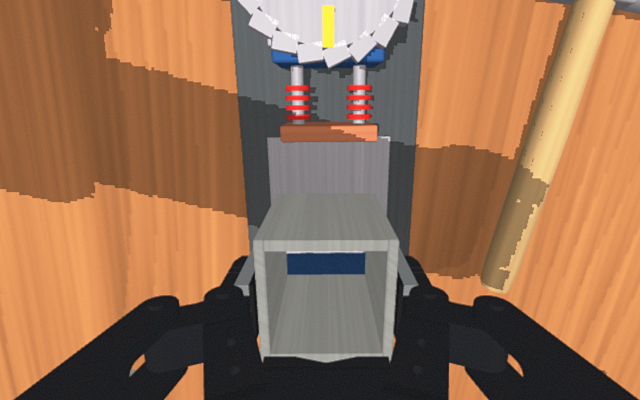

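Request:
{"fn": "move_arm", "kwargs": {
  "rows": [
    [[0.4, 0.0015, 0, -0.02, 0, 0, 0.002], [0.4, 0, 0, -0.02, 0, 0, 0], [0.4, 0, 0, -0.02, 0, 0, 0], [0.4, 0, 0, -0.012, 0, 0, 0], [0.4, 0, 0, -0.006, 0, 0, 0], [0.4, 0, 0, -0.003, 0, 0, 0], [0.4, 0, 0, 0, 0, 0, 0], [0.4, 0, 0, 0, 0, 0, 0]]
  ]
}}

```text
clock: 6.35
tcp_pos: [0.6068, -0.0442, 0.0413]
tool_rot: [3.141, -0.002, 0.079]
force: [1.1, 0.8, -3.7]
grip_width: 0.0497
```

Request:
{"fn": "move_arm", "kwargs": {
  "rows": [
    [[0.4, -0.0005, 0, -0.002, 0, 0, 0], [0.4, 0, 0, -0.002, 0, 0, 0], [0.4, 0, 0, -0.001, 0, 0, 0], [0.4, 0, 0, 0, 0, 0, 0]]
  ]
}}

```text
clock: 6.75
tcp_pos: [0.6054, -0.044, 0.0352]
tool_rot: [-3.142, 0.0, 0.079]
force: [-0.4, 0.8, -4.8]
grip_width: 0.0499
```

Request:
{"fn": "move_arm", "kwargs": {
  "rows": [
    [[0.4, 0, 0, -0.001, 0, 0, 0], [0.4, 0, 0, 0, 0, 0, 0], [0.4, 0, 0, 0, 0, 0, 0]]
  ]
}}

```text
clock: 7.05
tcp_pos: [0.6055, -0.044, 0.0351]
tool_rot: [3.142, -0.0, 0.079]
force: [-3.7, 0.7, 4.4]
grip_width: 0.0498
```

Request:
{"fn": "move_arm", "kwargs": {
  "rows": [
    [[0.65, 0, 0, 0, 0, 0, 0], [0.8, 0, 0, 0, 0, 0, 0], [1, 0, 0, 0, 0, 0, 0], [1, 0, 0, 0, 0, 0, 0], [1, 0, 0, 0.02, 0, 0, 0], [1, 0, 0, 0.04, 0, 0, 0], [1, 0, 0, 0.05, 0, 0, 0], [1, 0, 0, 0.05, 0, 0, 0], [1, 0, 0, 0.04, 0, 0, 0], [1, 0, 0, 0, 0, 0, 0]]
  ]
}}

```text
clock: 8.05
tcp_pos: [0.6092, -0.0447, 0.2416]
tool_rot: [3.138, -0.012, 0.079]
force: [0.2, 0.3, -0.9]
grip_width: 0.0859
```

```bash
python3 - <<'E'
from workcell import *
from h import *
import pickle
o=get_obs();print(o["clock"],o["tcp_pos"],o["tool_rot"],o["force"],o["grip_width"])
c=get_calibration("wrist");pickle.dump(c,open("w5.pkl","wb"))
im=read_camera("wrist")[:,:,::-1].copy();cv2.imwrite("pics/w5.png",im)
im=read_camera("side")[:,:,::-1].copy();cv2.imwrite("pics/s5.png",im)
cv2.imwrite("pics/s5c.png",cv2.resize(im[150:300,220:420],None,fx=4,fy=4,interpolation=cv2.INTER_CUBIC))
E
```

```text
8.05 [ 0.60921811 -0.04467118  0.24163057] [ 3.138414   -0.01240786  0.07902649] [ 0.23214546  0.31488479 -0.86721159] 0.08591121871999313
```

View pics/w5.png

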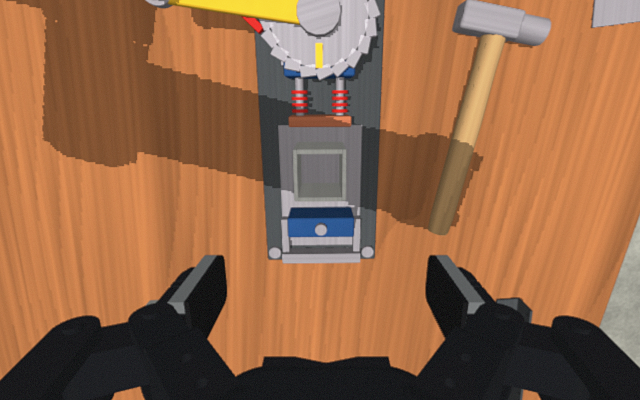

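View pics/s5c.png

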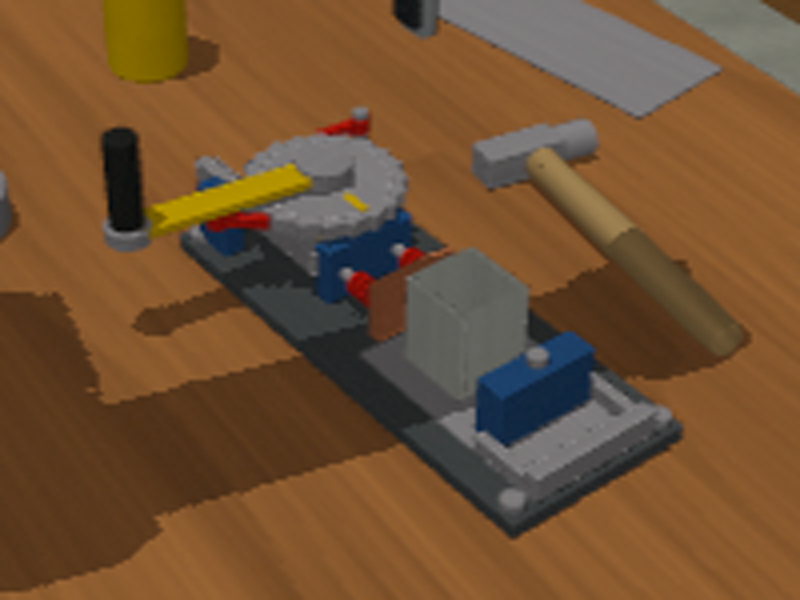

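```bash
python3 - <<'E'
from workcell import *
from h import *
ct=get_calibration("top");cs=get_calibration("side")
p,e=tri(ct,(282.3,250.2),cs,(250,183.8));print("knobtop",p,e)
for z in (.06,.05,.04,.03): print(z,onz(cs,(251.2,206.5),z))
k=p
for z in (0,.02,.03,.04,.05,.06): print(z,proj(cs,(p[0],p[1],z)))
print("wheel hub", onz(ct,(240+145/3-.3,160+117/3-.3),.075))
print("can",onz(ct,(168,185),.15),"collar",onz(ct,(222,272),.03))
E
```

```text
knobtop [0.46552898 0.09985277 0.13859565] 0.0022314472044888583
0.06 [0.47130619 0.12035202 0.06      ]
0.05 [0.47682006 0.13291282 0.05      ]
0.04 [0.48233393 0.14547361 0.04      ]
0.03 [0.4878478  0.15803441 0.03      ]
0 [254.65168165 231.33578008]
0.02 [254.09169359 224.91815976]
0.03 [253.8070568 221.6561423]
0.04 [253.51925603 218.3578647 ]
0.05 [253.22823822 215.02271901]
0.06 [252.93394914 211.65008357]
wheel hub [0.59694406 0.09368399 0.075     ]
can [0.61327763 0.37138104 0.15      ] collar [0.41201717 0.25896401 0.03      ]
```

Request:
{"fn": "move_arm", "kwargs": {
  "rows": [
    [[1, -0.013, 0.013, 0, 0, 0, 0.13], [1, -0.014, 0.014, 0, 0, 0, 0.13], [1, -0.014, 0.014, 0, 0, 0, 0.13], [1, -0.014, 0.014, 0, 0, 0, 0.13], [1, -0.014, 0.014, 0, 0, 0, 0.13], [1, -0.014, 0.014, 0, 0, 0, 0.13], [1, -0.014, 0.014, 0, 0, 0, 0.13], [1, -0.014, 0.014, 0, 0, 0, 0.13], [1, -0.014, 0.014, -0.01, 0, 0, 0.13], [1, -0.01, 0.012, -0.02, 0, 0, 0.13], [1, -0.005, 0.008, -0.02, 0, 0, 0.13], [0.6, 0, 0, 0, 0, 0, 0.016], [0.6, 0, 0, 0, 0, 0, 0], [0.6, 0, 0, 0, 0, 0, 0]]
  ],
  "force": 30
}}

```text
clock: 9.55
tcp_pos: [0.4661, 0.1006, 0.1847]
tool_rot: [3.141, 0.0, 1.523]
force: [-0.2, 0.3, 0.1]
grip_width: 0.051
```

```bash
python3 - <<'E'
from workcell import *
from h import *
o=get_obs();print(o["clock"],o["tcp_pos"],o["tool_rot"],o["force"],o["grip_width"])
c=get_calibration("wrist")
im=read_camera("wrist")[:,:,::-1].copy();cv2.imwrite("pics/w6.png",im)
print(proj(c,(.4655,.0999,.1386)),proj(c,(.596,.0937,.075)))
E
```

```text
9.55 [0.46606391 0.1005738  0.18466174] [3.14108848e+00 9.25947669e-05 1.52270798e+00] [-0.18924758  0.29955757  0.07237447] 0.0509822123143521
[324.06349499 224.34185708] [324.8396455  337.75769525]
```

View pics/w6.png

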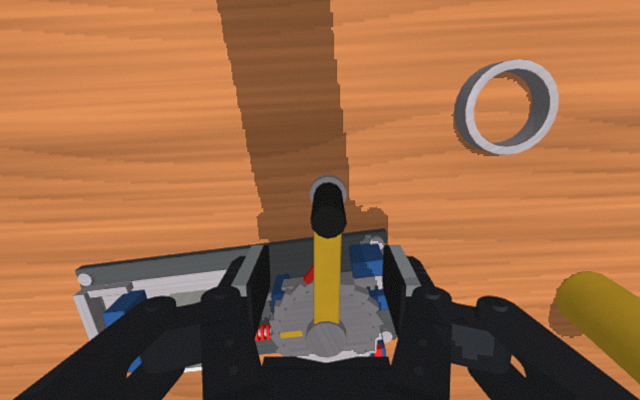

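Request:
{"fn": "move_arm", "kwargs": {
  "rows": [
    [[0.6, -0.0015, 0, -0.03, 0, 0, 0], [0.6, 0, 0, -0.03, 0, 0, 0], [0.6, 0, 0, -0.025, 0, 0, 0], [0.6, 0, 0, -0.012, 0, 0, 0], [0.5, 0, 0, 0, 0, 0, 0], [0.4, 0, 0, 0, 0, 0, 0], [0.34, 0, 0, 0, 0, 0, 0], [0.34, 0, 0, 0, 0, 0, 0], [0.34, 0, 0, 0, 0, 0, 0]]
  ]
}}

```text
clock: 10.5
tcp_pos: [0.4648, 0.101, 0.0882]
tool_rot: [3.14, -0.0, 1.525]
force: [0.2, 0.0, -0.4]
grip_width: 0.029
```

```bash
python3 - <<'E'
from workcell import *
from h import *
o=get_obs();print(o["clock"],o["tcp_pos"],o["tool_rot"],o["force"],o["grip_width"])
im=read_camera("wrist")[:,:,::-1].copy();cv2.imwrite("pics/w7.png",im)
A=np.array([.596,.0937]);f=np.radians(177)
th=np.arange(0,.81,.08);P=A+.1305*np.c_[np.cos(f+th),np.sin(f+th)];print(P.round(4).tolist());print(np.diff(P,axis=0).round(4).tolist())
E
```

```text
10.5 [0.46475538 0.10100454 0.08817273] [ 3.13981517e+00 -3.17449732e-04  1.52485316e+00] [ 0.1991963   0.01982686 -0.38927632] 0.029017135471079442
[[0.4657, 0.1005], [0.4655, 0.0901], [0.4663, 0.0797], [0.4678, 0.0694], [0.4701, 0.0592], [0.4733, 0.0492], [0.4773, 0.0396], [0.482, 0.0303], [0.4874, 0.0214], [0.4935, 0.0129], [0.5003, 0.005]]
[[-0.0001, -0.0104], [0.0007, -0.0104], [0.0015, -0.0103], [0.0024, -0.0102], [0.0032, -0.0099], [0.0039, -0.0097], [0.0047, -0.0093], [0.0054, -0.0089], [0.0061, -0.0084], [0.0068, -0.0079]]
```

View pics/w7.png

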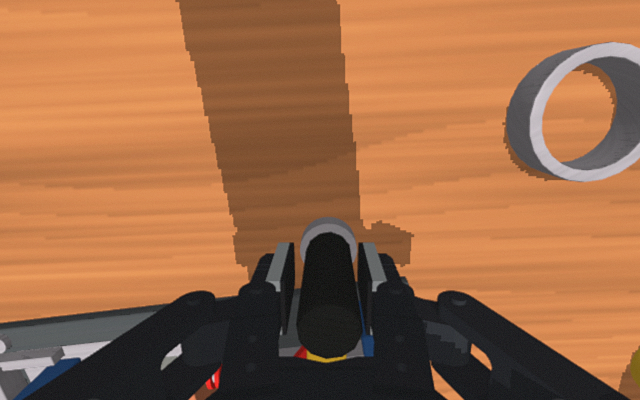

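Request:
{"fn": "move_arm", "kwargs": {
  "rows": [
    [[0.34, 0, -0.0104, 0, 0, 0, 0.08], [0.34, 0.0007, -0.0104, 0, 0, 0, 0.08], [0.34, 0.0015, -0.0103, 0, 0, 0, 0.08], [0.34, 0.0024, -0.0102, 0, 0, 0, 0.08], [0.34, 0.0032, -0.01, 0, 0, 0, 0.08], [0.34, 0.004, -0.0097, 0, 0, 0, 0.08], [0.34, 0.0047, -0.0093, 0, 0, 0, 0.08], [0.34, 0.0054, -0.0089, 0, 0, 0, 0.08], [0.34, 0.0061, -0.0084, 0, 0, 0, 0.08], [0.34, 0.0068, -0.0079, 0, 0, 0, 0.08], [0.34, 0, 0, 0, 0, 0, 0]]
  ]
}}

```text
clock: 11.65
tcp_pos: [0.4849, 0.0293, 0.0864]
tool_rot: [3.119, -0.056, 2.337]
force: [-27.8, 70.1, 35.0]
grip_width: 0.0294
```

```bash
python3 - <<'E'
from workcell import *
from h import *
o=get_obs();print(o["clock"],o["tcp_pos"],o["tool_rot"],o["force"],o["grip_width"])
im=read_camera("side")[:,:,::-1].copy()
cv2.imwrite("pics/s8c.png",cv2.resize(im[150:300,220:420],None,fx=4,fy=4,interpolation=cv2.INTER_CUBIC))
im=read_camera("wrist")[:,:,::-1].copy();cv2.imwrite("pics/w8.png",im)
E
```

```text
11.65 [0.48485082 0.02928304 0.08638686] [ 3.11938383 -0.05560828  2.3367136 ] [-27.80268214  70.1216833   35.02360237] 0.029397402501289638
```

View pics/s8c.png

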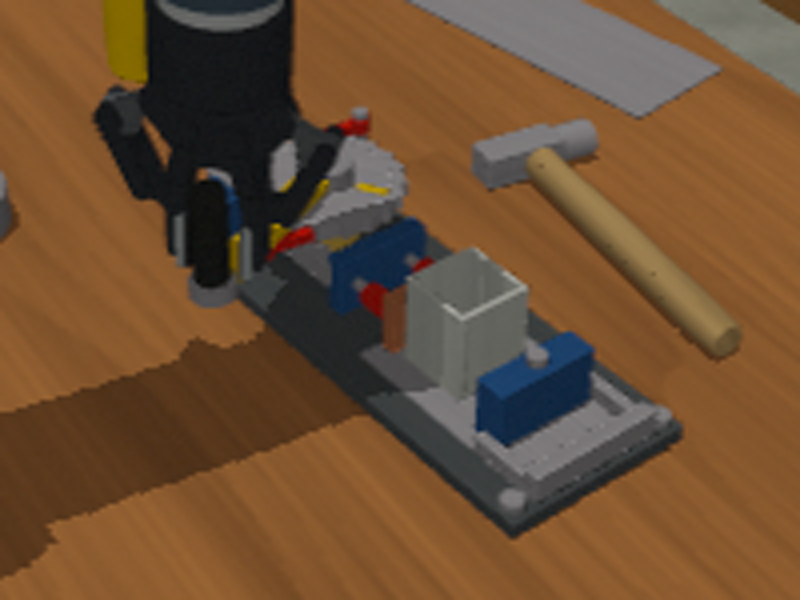

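View pics/w8.png

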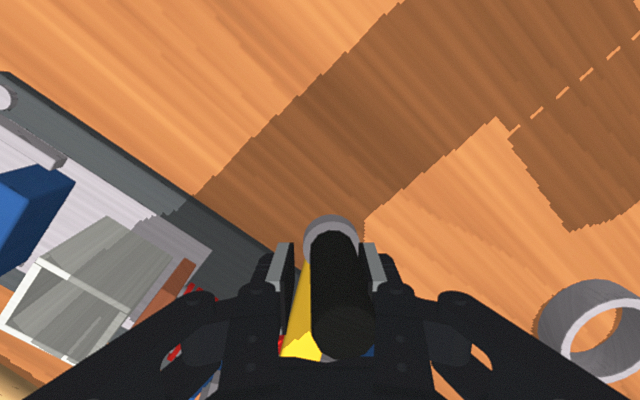

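Request:
{"fn": "move_arm", "kwargs": {
  "rows": [
    [[0.34, -0.0068, 0.0079, 0, 0, 0, -0.08], [0.34, -0.0061, 0.0084, 0, 0, 0, -0.08], [0.34, -0.0054, 0.0089, 0, 0, 0, -0.08], [0.34, 0, 0, 0, 0, 0, 0]]
  ]
}}

```text
clock: 12.15
tcp_pos: [0.4796, 0.0318, 0.0875]
tool_rot: [-3.141, -0.001, 2.087]
force: [0.6, -0.2, 0.9]
grip_width: 0.0289
```

```bash
python3 - <<'E'
from workcell import *
from h import *
o=get_obs();print(o["clock"],o["tcp_pos"],o["tool_rot"],o["force"],o["torque"],o["grip_width"])
im=read_camera("top")[:,:,::-1].copy()
cv2.imwrite("pics/t9c.png",cv2.resize(im[150:300,220:420],None,fx=4,fy=4,interpolation=cv2.INTER_CUBIC))
im=read_camera("wrist")[:,:,::-1].copy();cv2.imwrite("pics/w9.png",im)
E
```

```text
12.15 [0.47960341 0.03175711 0.08745679] [-3.14125297e+00 -5.42094101e-04  2.08722504e+00] [ 0.61485256 -0.24895306  0.92936549] [-0.03159779  0.01453833 -0.00812772] 0.02886525646909423
```

View pics/t9c.png

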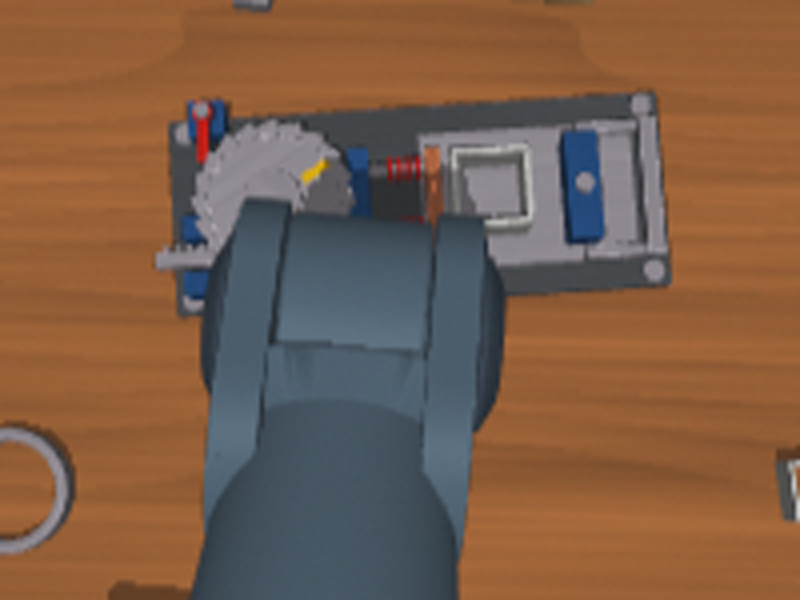

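View pics/w9.png

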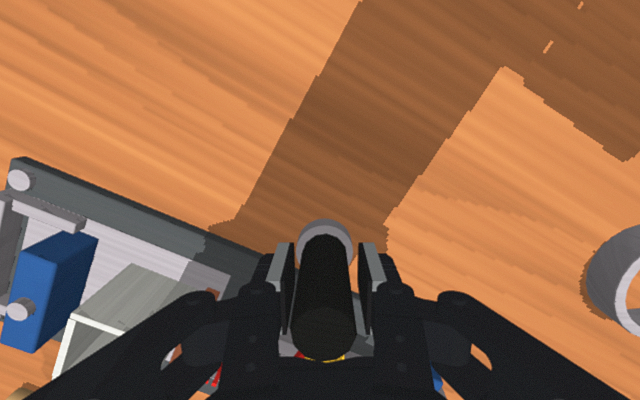

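Request:
{"fn": "move_arm", "kwargs": {
  "rows": [
    [[0.34, -0.0047, 0.0093, 0, 0, 0, -0.08], [0.34, -0.004, 0.0097, 0, 0, 0, -0.08], [0.34, -0.0032, 0.01, 0, 0, 0, -0.08], [0.34, -0.0024, 0.0102, 0, 0, 0, -0.08], [0.34, -0.0015, 0.0103, 0, 0, 0, -0.08], [0.34, -0.0007, 0.0104, 0, 0, 0, -0.08], [0.34, 0, 0.0104, 0, 0, 0, -0.08], [0.34, 0.0009, 0.0104, 0, 0, 0, -0.08], [0.34, 0.0018, 0.0103, 0, 0, 0, -0.08], [0.34, 0.0026, 0.0101, 0, 0, 0, -0.08], [0.34, 0, 0, 0, 0, 0, 0]]
  ]
}}

```text
clock: 13.35
tcp_pos: [0.4705, 0.1319, 0.0875]
tool_rot: [3.14, -0.001, 1.286]
force: [-0.7, -0.7, 0.8]
grip_width: 0.0291
```

```bash
python3 - <<'E'
from workcell import *
from h import *
o=get_obs();print(o["clock"],o["tcp_pos"],o["tool_rot"],o["force"],o["torque"],o["grip_width"])
im=read_camera("top")[:,:,::-1].copy()
cv2.imwrite("pics/t10c.png",cv2.resize(im[150:300,220:420],None,fx=4,fy=4,interpolation=cv2.INTER_CUBIC))
im=read_camera("side")[:,:,::-1].copy()
cv2.imwrite("pics/s10c.png",cv2.resize(im[150:300,220:420],None,fx=4,fy=4,interpolation=cv2.INTER_CUBIC))
E
```

```text
13.35 [0.47045905 0.13190651 0.0875252 ] [ 3.14048173e+00 -6.14105680e-04  1.28648076e+00] [-0.73898384 -0.66638707  0.76194337] [ 0.03627519 -0.01467233 -0.02114367] 0.029125369221162056
```

View pics/t10c.png

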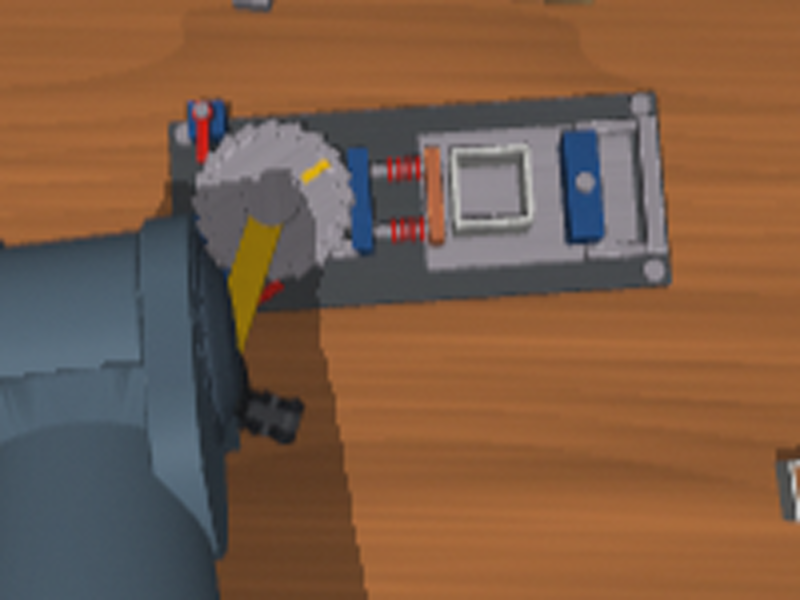

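View pics/s10c.png

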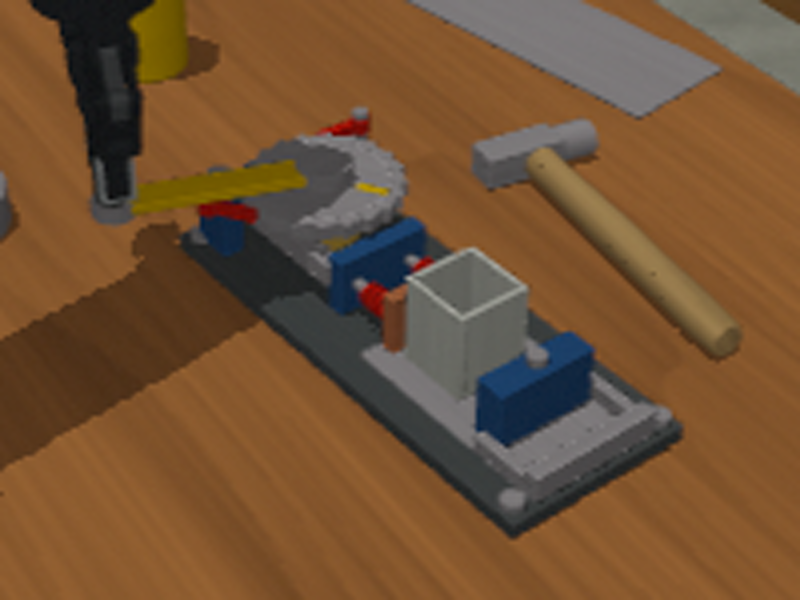

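Request:
{"fn": "move_arm", "kwargs": {
  "rows": [
    [[0.34, 0.0016, 0.005, 0, 0, 0, -0.04], [0.34, 0.0009, 0.0025, 0, 0, 0, -0.02], [0.34, 0, 0, 0, 0, 0, 0]]
  ]
}}

```text
clock: 13.75
tcp_pos: [0.4719, 0.1389, 0.0873]
tool_rot: [-3.142, 0.0, 1.226]
force: [-0.4, 0.0, -0.2]
grip_width: 0.0286
```

Request:
{"fn": "move_arm", "kwargs": {
  "rows": [
    [[0.34, 0.0009, 0.0025, 0, 0, 0, -0.02], [0.34, 0.001, 0.0025, 0, 0, 0, -0.02], [0.34, 0, 0, 0, 0, 0, 0]]
  ]
}}

```text
clock: 14.05
tcp_pos: [0.4728, 0.1405, 0.0871]
tool_rot: [3.14, 0.009, 1.183]
force: [-1.4, -12.6, 3.0]
grip_width: 0.029
```

```bash
python3 - <<'E'
import numpy as np
f=np.radians(177);th=np.r_[np.arange(-.34,.47,.08),.50];P=.1305*np.c_[np.cos(f+th),np.sin(f+th)]
for t,d in zip(th[1:],np.diff(P,axis=0).round(4).tolist()):print(round(t,2),d)
E
```

```text
-0.26 [-0.0036, -0.0098]
-0.18 [-0.0028, -0.0101]
-0.1 [-0.002, -0.0102]
-0.02 [-0.0012, -0.0104]
0.06 [-0.0003, -0.0104]
0.14 [0.0005, -0.0104]
0.22 [0.0013, -0.0104]
0.3 [0.0022, -0.0102]
0.38 [0.003, -0.01]
0.46 [0.0038, -0.0097]
0.5 [0.0022, -0.0047]
```

Request:
{"fn": "move_arm", "kwargs": {
  "rows": [
    [[0.34, -0.0036, -0.0098, 0, 0, 0, 0.08], [0.34, -0.0028, -0.0101, 0, 0, 0, 0.08], [0.34, -0.002, -0.0102, 0, 0, 0, 0.08], [0.34, -0.0012, -0.0104, 0, 0, 0, 0.08], [0.34, -0.0003, -0.0104, 0, 0, 0, 0.08], [0.34, 0.0005, -0.0104, 0, 0, 0, 0.08], [0.34, 0.0013, -0.0104, 0, 0, 0, 0.08], [0.34, 0.0022, -0.0102, 0, 0, 0, 0.08]]
  ]
}}

```text
clock: 14.85
tcp_pos: [0.4677, 0.0628, 0.0874]
tool_rot: [3.141, -0.002, 1.829]
force: [0.7, 2.5, 0.5]
grip_width: 0.0289
```

Request:
{"fn": "move_arm", "kwargs": {
  "rows": [
    [[0.34, 0.003, -0.01, 0, 0, 0, 0.08], [0.34, 0.0038, -0.0097, 0, 0, 0, 0.08], [0.34, 0.0022, -0.0047, 0, 0, 0, 0.04], [0.34, 0, 0, 0, 0, 0, 0]]
  ]
}}

```text
clock: 15.25
tcp_pos: [0.477, 0.0376, 0.0874]
tool_rot: [3.141, -0.0, 2.024]
force: [0.2, 0.6, -0.6]
grip_width: 0.0293
```

```bash
python3 - <<'E'
from workcell import *
from h import *
o=get_obs();print(o["clock"],o["tcp_pos"],o["tool_rot"],o["force"],o["torque"],o["grip_width"])
im=read_camera("side")[:,:,::-1].copy()
cv2.imwrite("pics/s11c.png",cv2.resize(im[150:300,220:420],None,fx=4,fy=4,interpolation=cv2.INTER_CUBIC))
E
```

```text
15.25 [0.47700315 0.03762505 0.08738887] [ 3.14122684e+00 -2.67344193e-04  2.02393748e+00] [ 0.22907308  0.63965409 -0.64157834] [ 0.04350551 -0.01335781  0.00858574] 0.02931203972246961
```

View pics/s11c.png

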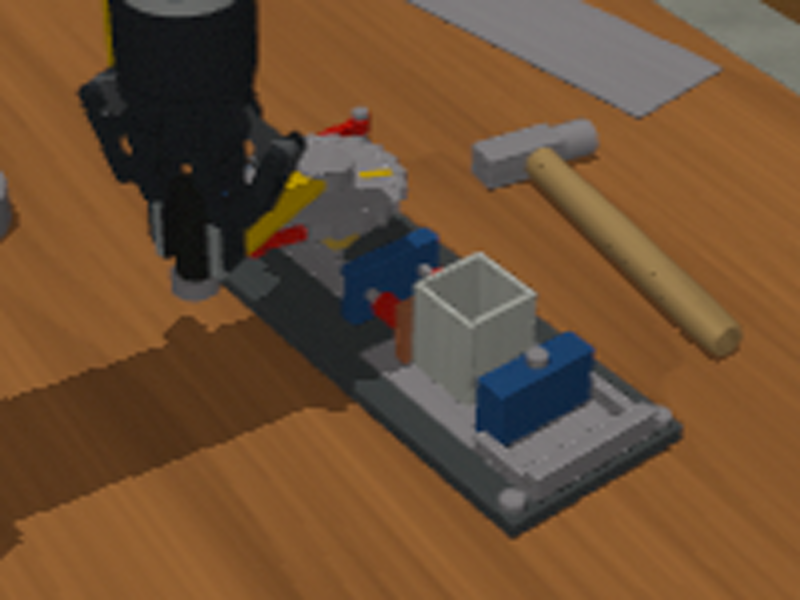

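Request:
{"fn": "move_arm", "kwargs": {
  "rows": [
    [[0.34, -0.0022, 0.0047, 0, 0, 0, -0.04], [0.34, -0.0038, 0.0097, 0, 0, 0, -0.08], [0.34, -0.003, 0.01, 0, 0, 0, -0.08], [0.34, -0.0022, 0.0102, 0, 0, 0, -0.08], [0.34, -0.0013, 0.0104, 0, 0, 0, -0.08], [0.34, -0.0005, 0.0104, 0, 0, 0, -0.08], [0.34, 0.0003, 0.0104, 0, 0, 0, -0.08], [0.34, 0.0012, 0.0104, 0, 0, 0, -0.08], [0.34, 0.002, 0.0102, 0, 0, 0, -0.08], [0.34, 0.0028, 0.0101, 0, 0, 0, -0.08], [0.34, 0.0032, 0.009, 0, 0, 0, -0.07], [0.34, 0, 0, 0, 0, 0, 0]]
  ]
}}

```text
clock: 16.5
tcp_pos: [0.4723, 0.1407, 0.0872]
tool_rot: [3.139, 0.009, 1.193]
force: [-1.9, -10.5, 4.1]
grip_width: 0.0291
```

```bash
python3 - <<'E'
from workcell import *
from h import *
o=get_obs();print(o["clock"],o["tcp_pos"],o["tool_rot"],o["force"],o["torque"],o["grip_width"])
im=read_camera("top")[:,:,::-1].copy()
cv2.imwrite("pics/t12c.png",cv2.resize(im[150:300,220:420],None,fx=4,fy=4,interpolation=cv2.INTER_CUBIC))
E
```

```text
16.5 [0.47230578 0.14067182 0.08722717] [3.13946382 0.00900056 1.1928361 ] [ -1.8885552  -10.51420765   4.06435107] [-2.04998394  0.43062815  0.00360759] 0.029116641262472685
```

View pics/t12c.png

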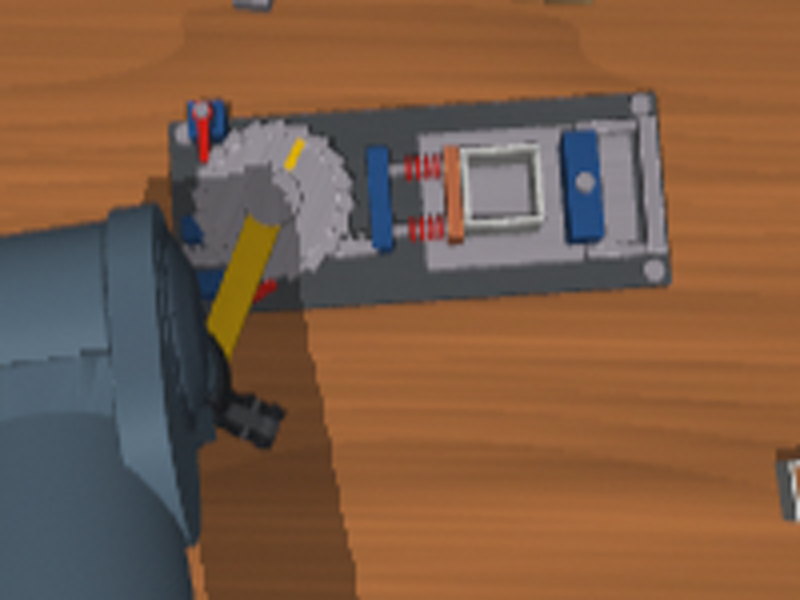

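Request:
{"fn": "move_arm", "kwargs": {
  "rows": [
    [[0.34, -0.0032, -0.009, 0, 0, 0, 0.07], [0.34, -0.0028, -0.0101, 0, 0, 0, 0.08], [0.34, -0.002, -0.0102, 0, 0, 0, 0.08], [0.34, -0.0012, -0.0104, 0, 0, 0, 0.08], [0.34, -0.0003, -0.0104, 0, 0, 0, 0.08], [0.34, 0.0005, -0.0104, 0, 0, 0, 0.08], [0.34, 0.0013, -0.0104, 0, 0, 0, 0.08], [0.34, 0.0022, -0.0102, 0, 0, 0, 0.08]]
  ]
}}

```text
clock: 17.35
tcp_pos: [0.4675, 0.063, 0.0874]
tool_rot: [3.141, -0.002, 1.828]
force: [-0.4, 1.8, -0.2]
grip_width: 0.0293
```

Request:
{"fn": "move_arm", "kwargs": {
  "rows": [
    [[0.34, 0.003, -0.01, 0, 0, 0, 0.08], [0.34, 0.0038, -0.0097, 0, 0, 0, 0.08]]
  ]
}}

```text
clock: 17.55
tcp_pos: [0.4741, 0.0433, 0.0874]
tool_rot: [3.141, -0.002, 1.988]
force: [0.8, 2.3, 2.3]
grip_width: 0.0291
```

Request:
{"fn": "move_arm", "kwargs": {
  "rows": [
    [[0.34, 0.0022, -0.0047, 0, 0, 0, 0.04], [0.34, 0, 0, 0, 0, 0, 0]]
  ]
}}

```text
clock: 17.75
tcp_pos: [0.4768, 0.0379, 0.0873]
tool_rot: [3.141, -0.0, 2.024]
force: [0.8, 0.5, -0.2]
grip_width: 0.0289
```

Request:
{"fn": "move_arm", "kwargs": {
  "rows": [
    [[0.34, -0.0022, 0.0047, 0, 0, 0, -0.04], [0.34, -0.0038, 0.0097, 0, 0, 0, -0.08], [0.34, -0.003, 0.01, 0, 0, 0, -0.08], [0.34, -0.0022, 0.0102, 0, 0, 0, -0.08], [0.34, -0.0013, 0.0104, 0, 0, 0, -0.08], [0.34, -0.0005, 0.0104, 0, 0, 0, -0.08], [0.34, 0.0003, 0.0104, 0, 0, 0, -0.08], [0.34, 0.0012, 0.0104, 0, 0, 0, -0.08], [0.34, 0.002, 0.0102, 0, 0, 0, -0.08], [0.34, 0.0028, 0.0101, 0, 0, 0, -0.08], [0.34, 0.0032, 0.009, 0, 0, 0, -0.07], [0.34, 0, 0, 0, 0, 0, 0]]
  ]
}}

```text
clock: 18.95
tcp_pos: [0.4723, 0.1407, 0.0872]
tool_rot: [3.139, 0.009, 1.192]
force: [-2.6, -11.2, 4.7]
grip_width: 0.0287
```

```bash
python3 - <<'E'
from workcell import *
from h import *
o=get_obs();print(o["clock"],o["tcp_pos"],o["tool_rot"],o["force"],o["torque"],o["grip_width"])
im=read_camera("top")[:,:,::-1].copy()
cv2.imwrite("pics/t13c.png",cv2.resize(im[150:300,220:420],None,fx=4,fy=4,interpolation=cv2.INTER_CUBIC))
E
```

```text
18.95 [0.47229941 0.14067728 0.08722656] [3.13917428 0.00924572 1.19215091] [ -2.63060026 -11.20243761   4.68623683] [-2.01386463e+00  4.38979910e-01  1.00980538e-03] 0.028710837464851282
```

View pics/t13c.png

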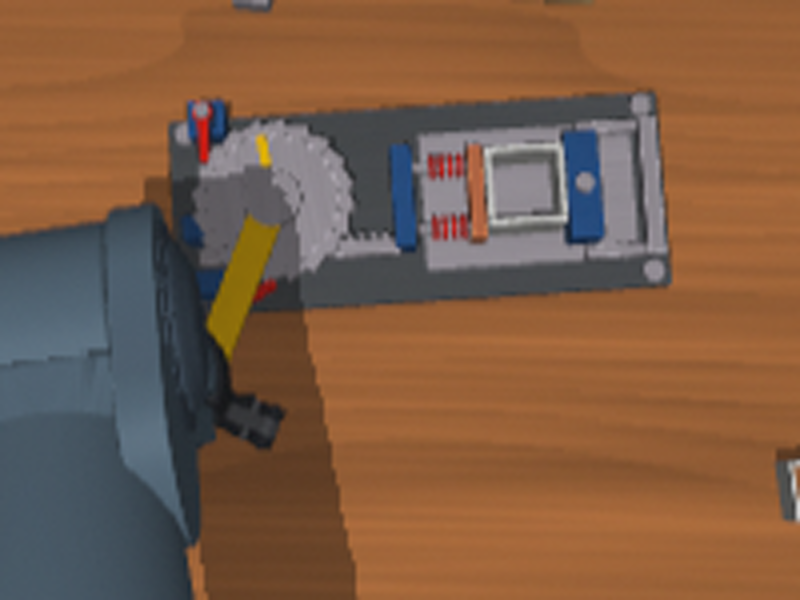

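Request:
{"fn": "move_arm", "kwargs": {
  "rows": [
    [[0.34, -0.0032, -0.009, 0, 0, 0, 0.07], [0.34, -0.0028, -0.0101, 0, 0, 0, 0.08], [0.34, -0.002, -0.0102, 0, 0, 0, 0.08], [0.34, -0.0012, -0.0104, 0, 0, 0, 0.08], [0.34, -0.0003, -0.0104, 0, 0, 0, 0.08]]
  ]
}}

```text
clock: 19.5
tcp_pos: [0.4636, 0.0942, 0.0874]
tool_rot: [3.141, -0.002, 1.588]
force: [0.8, 3.4, -1.0]
grip_width: 0.0291
```

Request:
{"fn": "move_arm", "kwargs": {
  "rows": [
    [[0.34, 0.0005, -0.0104, 0, 0, 0, 0.08], [0.34, 0.0013, -0.0104, 0, 0, 0, 0.08], [0.34, 0.0022, -0.0102, 0, 0, 0, 0.08]]
  ]
}}

```text
clock: 19.8
tcp_pos: [0.4674, 0.0633, 0.0874]
tool_rot: [3.141, -0.002, 1.828]
force: [-0.8, 3.1, 1.3]
grip_width: 0.0293
```

Request:
{"fn": "move_arm", "kwargs": {
  "rows": [
    [[0.34, 0.003, -0.01, 0, 0, 0, 0.08], [0.34, 0.0038, -0.0097, 0, 0, 0, 0.08]]
  ]
}}

```text
clock: 20.0
tcp_pos: [0.4739, 0.0436, 0.0874]
tool_rot: [3.141, -0.002, 1.988]
force: [-1.1, 2.8, 2.1]
grip_width: 0.0291
```

Request:
{"fn": "move_arm", "kwargs": {
  "rows": [
    [[0.34, 0.0022, -0.0047, 0, 0, 0, 0.04], [0.34, 0, 0, 0, 0, 0, 0]]
  ]
}}

```text
clock: 20.2
tcp_pos: [0.4765, 0.0381, 0.0873]
tool_rot: [-3.141, -0.0, 2.023]
force: [-0.8, 0.5, 0.4]
grip_width: 0.0294
```

Request:
{"fn": "move_arm", "kwargs": {
  "rows": [
    [[0.34, -0.0022, 0.0047, 0, 0, 0, -0.04], [0.34, -0.0038, 0.0097, 0, 0, 0, -0.08], [0.34, -0.003, 0.01, 0, 0, 0, -0.08], [0.34, -0.0022, 0.0102, 0, 0, 0, -0.08], [0.34, -0.0013, 0.0104, 0, 0, 0, -0.08], [0.34, -0.0005, 0.0104, 0, 0, 0, -0.08], [0.34, 0.0003, 0.0104, 0, 0, 0, -0.08], [0.34, 0.0012, 0.0104, 0, 0, 0, -0.08], [0.34, 0.002, 0.0102, 0, 0, 0, -0.08], [0.34, 0.0028, 0.0101, 0, 0, 0, -0.08], [0.34, 0.0032, 0.009, 0, 0, 0, -0.07], [0.34, 0, 0, 0, 0, 0, 0]]
  ]
}}

```text
clock: 21.4
tcp_pos: [0.4723, 0.1407, 0.0872]
tool_rot: [3.139, 0.009, 1.192]
force: [-2.3, -10.7, 4.7]
grip_width: 0.0289
```

```bash
python3 - <<'E'
from workcell import *
from h import *
o=get_obs();print(o["clock"],o["tcp_pos"],o["tool_rot"],o["force"],o["torque"],o["grip_width"])
im=read_camera("top")[:,:,::-1].copy()
cv2.imwrite("pics/t14c.png",cv2.resize(im[150:300,220:420],None,fx=4,fy=4,interpolation=cv2.INTER_CUBIC))
E
```

```text
21.4 [0.47231076 0.14066492 0.08721062] [3.13896059 0.00949708 1.19174792] [ -2.32582669 -10.71498452   4.6782821 ] [-2.03069978  0.45788048 -0.00428813] 0.028866977795352536
```

View pics/t14c.png

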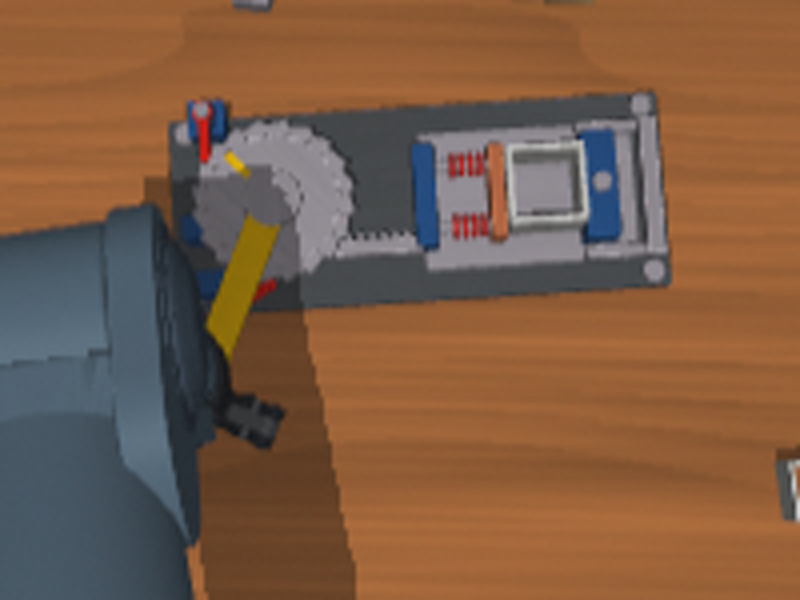

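Request:
{"fn": "move_arm", "kwargs": {
  "rows": [
    [[0.34, -0.0032, -0.009, 0, 0, 0, 0.07], [0.34, -0.0028, -0.0101, 0, 0, 0, 0.08], [0.34, -0.002, -0.0102, 0, 0, 0, 0.08], [0.34, -0.0012, -0.0104, 0, 0, 0, 0.08], [0.34, -0.0003, -0.0104, 0, 0, 0, 0.08]]
  ]
}}

```text
clock: 21.95
tcp_pos: [0.4637, 0.0944, 0.0874]
tool_rot: [3.141, -0.002, 1.587]
force: [0.6, 2.9, -0.7]
grip_width: 0.0289
```

Request:
{"fn": "move_arm", "kwargs": {
  "rows": [
    [[0.34, 0.0005, -0.0104, 0, 0, 0, 0.08], [0.34, 0.0013, -0.0104, 0, 0, 0, 0.08], [0.34, 0.0022, -0.0102, 0, 0, 0, 0.08]]
  ]
}}

```text
clock: 22.25
tcp_pos: [0.4673, 0.064, 0.0873]
tool_rot: [3.141, -0.004, 1.828]
force: [-0.9, 5.8, 0.2]
grip_width: 0.0292
```

Request:
{"fn": "move_arm", "kwargs": {
  "rows": [
    [[0.34, 0.003, -0.01, 0, 0, 0, 0.08], [0.34, 0.0038, -0.0097, 0, 0, 0, 0.08]]
  ]
}}

```text
clock: 22.45
tcp_pos: [0.4736, 0.0448, 0.0873]
tool_rot: [3.141, -0.005, 1.988]
force: [-2.8, 6.6, 2.3]
grip_width: 0.0291
```

Request:
{"fn": "move_arm", "kwargs": {
  "rows": [
    [[0.34, 0.0022, -0.0047, 0, 0, 0, 0.04], [0.34, 0, 0, 0, 0, 0, 0]]
  ]
}}

```text
clock: 22.65
tcp_pos: [0.4759, 0.0393, 0.0873]
tool_rot: [3.141, -0.003, 2.024]
force: [-2.4, 5.1, 3.3]
grip_width: 0.0294
```

Request:
{"fn": "move_arm", "kwargs": {
  "rows": [
    [[0.34, -0.0022, 0.0047, 0, 0, 0, -0.04], [0.34, -0.0038, 0.0097, 0, 0, 0, -0.08], [0.34, -0.003, 0.01, 0, 0, 0, -0.08], [0.34, -0.0022, 0.0102, 0, 0, 0, -0.08], [0.34, -0.0013, 0.0104, 0, 0, 0, -0.08], [0.34, -0.0005, 0.0104, 0, 0, 0, -0.08], [0.34, 0.0003, 0.0104, 0, 0, 0, -0.08], [0.34, 0.0012, 0.0104, 0, 0, 0, -0.08], [0.34, 0.002, 0.0102, 0, 0, 0, -0.08], [0.34, 0.0028, 0.0101, 0, 0, 0, -0.08], [0.34, 0.0032, 0.009, 0, 0, 0, -0.07], [0.34, 0, 0, 0, 0, 0, 0]]
  ]
}}

```text
clock: 23.85
tcp_pos: [0.4724, 0.1406, 0.0872]
tool_rot: [3.139, 0.009, 1.192]
force: [-1.9, -10.2, 5.2]
grip_width: 0.0293
```

```bash
python3 - <<'E'
from workcell import *
from h import *
o=get_obs();print(o["clock"],o["tcp_pos"],o["tool_rot"],o["force"],o["torque"],o["grip_width"])
im=read_camera("top")[:,:,::-1].copy()
cv2.imwrite("pics/t15c.png",cv2.resize(im[150:300,220:420],None,fx=4,fy=4,interpolation=cv2.INTER_CUBIC))
E
```

```text
23.85 [0.47237879 0.14064361 0.08719939] [3.13884556 0.00949842 1.19181904] [ -1.92306213 -10.2349339    5.23964893] [-2.00377581  0.43075592 -0.00869849] 0.029310229439253183
```

View pics/t15c.png

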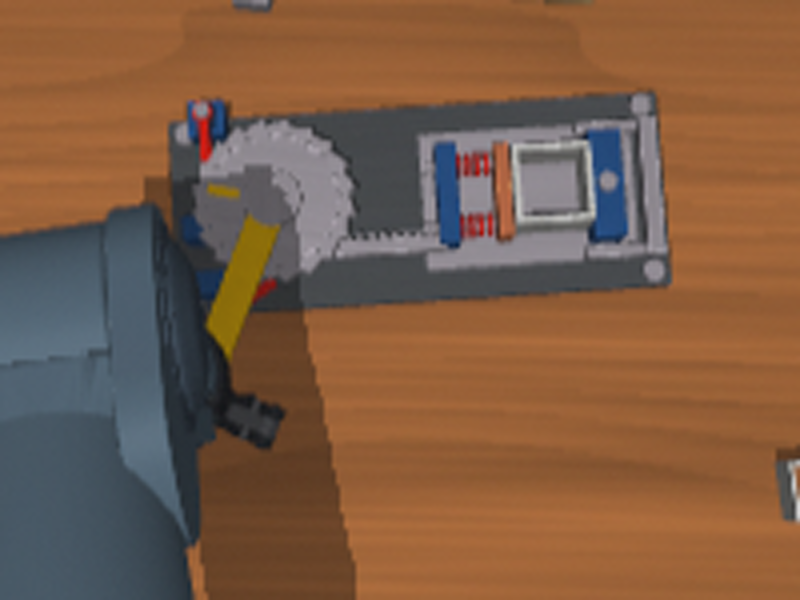

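Request:
{"fn": "move_arm", "kwargs": {
  "rows": [
    [[0.34, -0.0032, -0.009, 0, 0, 0, 0.07], [0.34, 0, 0, 0, 0, 0, 0], [0.34, -0.0015, -0.005, 0, 0, 0, 0.04]]
  ]
}}

```text
clock: 24.2
tcp_pos: [0.4689, 0.1303, 0.0875]
tool_rot: [3.141, -0.001, 1.304]
force: [0.6, 0.6, 0.3]
grip_width: 0.0292
```

Request:
{"fn": "move_arm", "kwargs": {
  "rows": [
    [[0.34, -0.0013, -0.0051, 0, 0, 0, 0.04]]
  ]
}}

```text
clock: 24.3
tcp_pos: [0.4676, 0.1252, 0.0875]
tool_rot: [3.141, -0.001, 1.344]
force: [0.5, 2.5, -0.8]
grip_width: 0.0288
```

Request:
{"fn": "move_arm", "kwargs": {
  "rows": [
    [[0.34, -0.001, -0.0051, 0, 0, 0, 0.04]]
  ]
}}

```text
clock: 24.4
tcp_pos: [0.4667, 0.1211, 0.0875]
tool_rot: [3.141, -0.004, 1.385]
force: [1.2, 7.0, -1.5]
grip_width: 0.029
```

Request:
{"fn": "move_arm", "kwargs": {
  "rows": [
    [[0.34, -0.001, -0.0051, 0, 0, 0, 0.04]]
  ]
}}

```text
clock: 24.5
tcp_pos: [0.466, 0.1167, 0.0874]
tool_rot: [3.141, -0.006, 1.425]
force: [1.0, 7.1, -3.5]
grip_width: 0.0295
```

Request:
{"fn": "move_arm", "kwargs": {
  "rows": [
    [[0.34, -0.0006, -0.0052, 0, 0, 0, 0.04]]
  ]
}}

```text
clock: 24.6
tcp_pos: [0.4652, 0.1117, 0.0874]
tool_rot: [3.141, -0.006, 1.466]
force: [1.2, 7.7, -1.2]
grip_width: 0.0292
```

Request:
{"fn": "move_arm", "kwargs": {
  "rows": [
    [[0.34, -0.0006, -0.0052, 0, 0, 0, 0.04]]
  ]
}}

```text
clock: 24.7
tcp_pos: [0.4646, 0.1066, 0.0874]
tool_rot: [3.141, -0.006, 1.506]
force: [1.5, 8.0, -1.6]
grip_width: 0.0295
```

Request:
{"fn": "move_arm", "kwargs": {
  "rows": [
    [[0.34, -0.0002, -0.0052, 0, 0, 0, 0.04], [0.34, -0.0001, -0.0052, 0, 0, 0, 0.04]]
  ]
}}

```text
clock: 24.9
tcp_pos: [0.4641, 0.0965, 0.0874]
tool_rot: [3.141, -0.007, 1.586]
force: [0.9, 9.5, -1.4]
grip_width: 0.0292
```

Request:
{"fn": "move_arm", "kwargs": {
  "rows": [
    [[0.34, 0.0002, -0.0052, 0, 0, 0, 0.04], [0.34, 0.0003, -0.0052, 0, 0, 0, 0.04]]
  ]
}}

```text
clock: 25.1
tcp_pos: [0.4644, 0.0864, 0.0874]
tool_rot: [3.14, -0.007, 1.666]
force: [-0.4, 9.9, -1.4]
grip_width: 0.0291
```

Request:
{"fn": "move_arm", "kwargs": {
  "rows": [
    [[0.34, 0.0003, -0.0026, 0, 0, 0, 0.02]]
  ]
}}

```text
clock: 25.2
tcp_pos: [0.4645, 0.0838, 0.0873]
tool_rot: [3.141, -0.007, 1.685]
force: [-0.3, 9.9, 0.9]
grip_width: 0.0289
```

Request:
{"fn": "move_arm", "kwargs": {
  "rows": [
    [[0.34, 0.0003, -0.0026, 0, 0, 0, 0.02]]
  ]
}}

```text
clock: 25.3
tcp_pos: [0.4648, 0.0814, 0.0874]
tool_rot: [3.14, -0.008, 1.705]
force: [-0.6, 10.2, 0.1]
grip_width: 0.0293
```

Request:
{"fn": "move_arm", "kwargs": {
  "rows": [
    [[0.34, 0.0003, -0.002, 0, 0, 0, 0.015]]
  ]
}}

```text
clock: 25.4
tcp_pos: [0.465, 0.0794, 0.0873]
tool_rot: [3.14, -0.008, 1.72]
force: [-0.3, 10.3, -0.4]
grip_width: 0.0292
```

Request:
{"fn": "move_arm", "kwargs": {
  "rows": [
    [[0.34, 0, 0, 0, 0, 0, 0], [0.34, 0, 0, 0, 0, 0, 0]]
  ]
}}

```text
clock: 25.6
tcp_pos: [0.465, 0.0791, 0.0874]
tool_rot: [3.141, -0.007, 1.719]
force: [-0.9, 9.6, 1.0]
grip_width: 0.0291
```

Request:
{"fn": "move_arm", "kwargs": {
  "rows": [
    [[0.34, 0.0004, -0.0026, 0, 0, 0, 0.02], [0.34, 0, 0, 0, 0, 0, 0]]
  ]
}}

```text
clock: 25.8
tcp_pos: [0.4654, 0.0766, 0.0874]
tool_rot: [3.14, -0.007, 1.739]
force: [-0.5, 10.0, 0.5]
grip_width: 0.0289
```

Request:
{"fn": "move_arm", "kwargs": {
  "rows": [
    [[0.34, -0.0013, 0.0104, 0, 0, 0, -0.08], [0.34, -0.0005, 0.0104, 0, 0, 0, -0.08], [0.34, 0.0003, 0.0104, 0, 0, 0, -0.08], [0.34, 0.0012, 0.0104, 0, 0, 0, -0.08], [0.34, 0.002, 0.0102, 0, 0, 0, -0.08], [0.34, 0.0028, 0.0101, 0, 0, 0, -0.08], [0.34, 0.0032, 0.0085, 0, 0, 0, -0.065], [0.34, 0, 0, 0, 0, 0, 0]]
  ]
}}

```text
clock: 26.6
tcp_pos: [0.4724, 0.1407, 0.0872]
tool_rot: [3.139, 0.01, 1.191]
force: [-2.8, -12.5, 5.5]
grip_width: 0.0292
```

```bash
python3 - <<'E'
from workcell import *
from h import *
o=get_obs();print(o["clock"],o["tcp_pos"],o["tool_rot"],o["force"],o["torque"],o["grip_width"])
im=read_camera("top")[:,:,::-1].copy()
cv2.imwrite("pics/t16c.png",cv2.resize(im[150:300,220:420],None,fx=4,fy=4,interpolation=cv2.INTER_CUBIC))
E
```

```text
26.6 [0.47236761 0.14066274 0.08718551] [3.13910296 0.00977015 1.19079302] [ -2.75066494 -12.48961033   5.46226663] [-2.15585186  0.58811504  0.03896369] 0.029207995338490597
```

View pics/t16c.png

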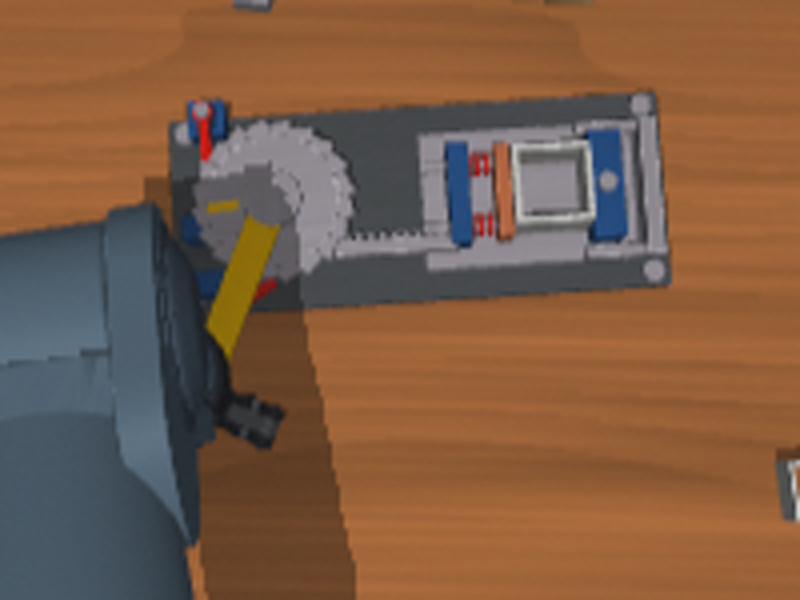

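Request:
{"fn": "move_arm", "kwargs": {
  "rows": [
    [[0.34, -0.0013, -0.004, 0, 0, 0, 0], [0.34, 0, 0, 0, 0, 0, 0], [0.5, 0, 0, 0, 0, 0, 0], [0.6, 0, 0, 0, 0, 0, 0], [0.6, 0, 0, 0, 0, 0, 0], [0.6, 0, 0, 0.02, 0, 0, 0], [0.6, 0, 0, 0.03, 0, 0, 0], [0.6, 0, 0, 0.04, 0, 0, 0], [0.6, -0.01, 0, 0.03, 0, 0, 0], [0.6, -0.02, 0.02, 0, 0, 0, 0], [0.6, -0.02, 0.02, 0, 0, 0, 0], [0.6, -0.02, 0.02, 0, 0, 0, 0], [0.6, 0, 0, 0, 0, 0, 0], [0.6, 0, 0, 0, 0, 0, 0]]
  ]
}}

```text
clock: 28.05
tcp_pos: [0.4019, 0.1999, 0.2074]
tool_rot: [3.141, -0.0, 1.196]
force: [-0.5, -0.8, -0.4]
grip_width: 0.0511
```

```bash
python3 - <<'E'
from workcell import *
from h import *
o=get_obs();print(o["clock"],o["tcp_pos"],o["tool_rot"],o["force"],o["grip_width"])
im=read_camera("top")[:,:,::-1].copy()
cv2.imwrite("pics/t17c.png",cv2.resize(im[150:300,220:420],None,fx=4,fy=4,interpolation=cv2.INTER_CUBIC))
cv2.imwrite("pics/t17.png",im)
im=read_camera("side")[:,:,::-1].copy()
cv2.imwrite("pics/s17c.png",cv2.resize(im[150:300,220:420],None,fx=4,fy=4,interpolation=cv2.INTER_CUBIC))
E
```

```text
28.05 [0.40189661 0.19985245 0.2074283 ] [ 3.14096304e+00 -1.38961280e-04  1.19616995e+00] [-0.47011729 -0.80961359 -0.40371012] 0.05114160691229988
```

View pics/t17c.png

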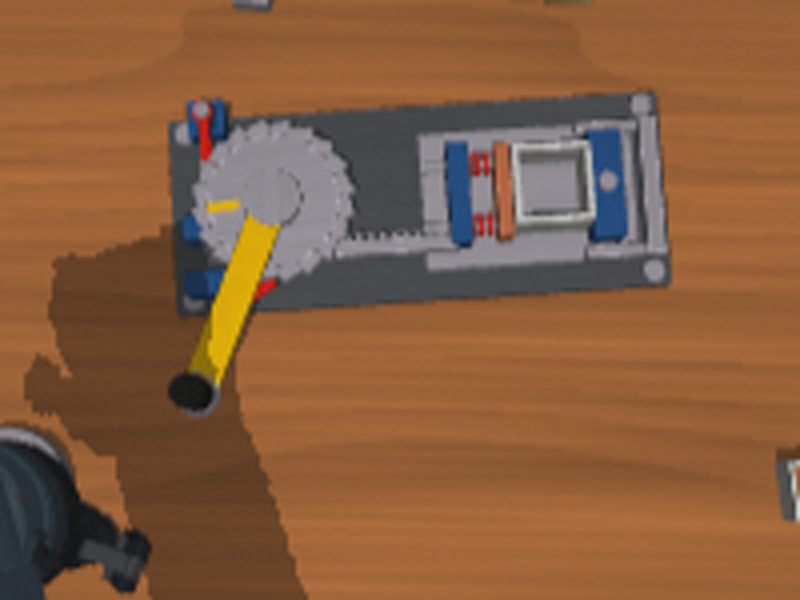

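View pics/s17c.png

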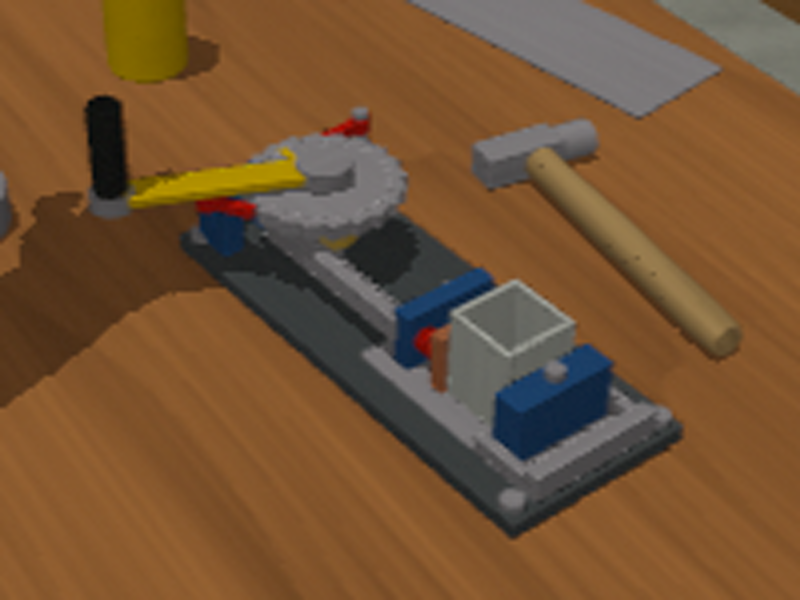

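View pics/t17.png

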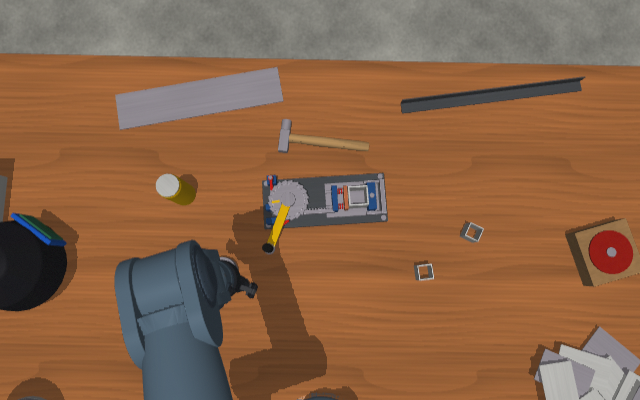

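```bash
python3 - <<'E'
from workcell import *
from h import *
ct=get_calibration("top")
A=np.array([.596,.0937])
for p in [(282.3,250.2),(220+191/4-.4,150+390/4-.4)]:
    k=onz(ct,p,.1386)[:2];d=k-A;print(k,np.linalg.norm(d),np.degrees(np.arctan2(d[1],d[0])))
o=get_obs();print(o["clock"],o["force"])
hand_in()
E
```

```text
[0.46654919 0.0994011 ] 0.12957628737506904 177.47828432407383
[0.47306581 0.13445405] 0.12951334630497974 161.65906660175034
28.15 [-0.11996549  0.17629054 -0.475831  ]
the job is handed in; nothing more can be done
```

The tube is standing on the clamp bed, gripped against the stop, and the job was handed in at 28.15 s. I released it on the bed midway between pad and stop, centred across the jaws, then closed the clamp with the lever only. That took five long strokes and one measured single-notch stroke.

**Last checks**
- **Grip:** The last notch took about 10.3 N to drive, against 10 N for firm and 12.5 N for crushed. After the back-swing the jaw had kept its full notch, about 7.4 mm. By the pictures the springs are squeezed about 16.5 mm, which is roughly 40 N on the tube and inside the 24 to 58 N range. One more notch would have crushed it.
- **Lever:** It met the rear stop at every return. The final picture puts it at 161.7°, against about 160–162° expected for the rear stop, with the fingers clear of it.
- **Other things:** The hammer and the can look unmoved in the last pictures. The collar was hidden under the arm in the final top view. It looked in place in earlier views, and the gripper stayed about 0.2 m above the bench there.

**What went wrong or disagreed**
- **First stroke:** The lever did not start at its rear stop, as I had assumed. The knob ran into the front stop and the wrist force briefly read about 83 N, below the 120 N limit. I backed off and found both stops before carrying on.
- **Held push-back:** Holding the lever still at the end of the last stroke read 9.6 to 10 N, above the 7 N that marks firm. Friction was probably still carrying part of it, so I relied on the driving force and the spring squeeze.

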